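# Set up the food stall's collection point

## Task

Get the stall's collection point ready: stack the three closed white meal boxes, lids up, into one square column in the middle of the wooden board, in line with its marked rectangle, and pick every green-lidded relish jar out of the crate and stand it upright along the middle of the narrow raised steel ledge. Leave the other things standing in the crate, and do not disturb the washing-up bottle, the foil platter or the nest of trays. When everything is in place, press the red call button all the way down and let it go.

Things in the scene. Friction and masses are not known exactly. Their poses are not given: they have to be found in the camera images.
- meal1: closed white moulded-fibre meal box with a brown seam line round its middle, 96 (x) by 68 (y) by 30 (z) mm, flat on top; origin at the centre of its underside, x along its length, z out through its lid
- meal2: closed white moulded-fibre meal box with a brown seam line round its middle, 96 (x) by 68 (y) by 30 (z) mm, flat on top; origin at the centre of its underside, x along its length, z out through its lid
- meal3: closed white moulded-fibre meal box with a brown seam line round its middle, 96 (x) by 68 (y) by 30 (z) mm, flat on top; origin at the centre of its underside, x along its length, z out through its lid
- relish1: relish jar with a GREEN lid, upright cylinder 46 mm diameter, 70 mm tall, standing in the crate at the start; origin at the centre of its underside, z up its axis; may be absent (between 2 and 4 of the four are there)
- relish2: relish jar with a GREEN lid, upright cylinder 46 mm diameter, 70 mm tall, standing in the crate at the start; origin at the centre of its underside, z up its axis; may be absent (between 2 and 4 of the four are there)
- relish3: relish jar with a GREEN lid, upright cylinder 46 mm diameter, 70 mm tall, standing in the crate at the start; origin at the centre of its underside, z up its axis; may be absent (between 2 and 4 of the four are there)
- relish4: relish jar with a GREEN lid, upright cylinder 46 mm diameter, 70 mm tall, standing in the crate at the start; origin at the centre of its underside, z up its axis; may be absent (between 2 and 4 of the four are there)
- ketchup1: ketchup jar with a RED lid in the crate, 46 mm diameter, 70 mm tall, origin at the centre of its underside; stays in the crate
- ketchup2: ketchup jar with a RED lid in the crate, 46 mm diameter, 70 mm tall, origin at the centre of its underside; stays in the crate
- tin: squat orange food tin in the crate, 50 mm diameter, 32 mm tall, origin at the centre of its underside; stays in the crate
- spice: yellow square spice tin with a white top in the crate, 46 x 46 x 32 mm, origin at the centre of its underside; stays in the crate
- crate: blue open crate fixed to the counter, 268 x 268 mm outside, 46 mm high, walls and floor 6 mm; origin at the centre of its underside
- board: loose wooden collection board lying flat on the counter, 180 (x) by 130 (y) by 12 (z) mm, with a dark rectangle 106 x 78 mm marking its middle, long side along x; origin at the centre of its underside
- board_top (a point): centre of the board's upper face (12 mm above the counter), same axes as the board
- ledge_top (a point): centre of the upper face of the narrow raised steel ledge: fixed, 40 mm wide (x), 300 mm long (y), its top 90 mm above the counter; z up
- bell_top (a point): centre of the top of the red call button (36 mm diameter, on a dark housing); pressed straight down
- bell (a joint): travel of the call button: 0 released, 0.006 m fully down (about 5 N); it springs back
- soap: green washing-up liquid bottle, bystander, 56 mm diameter, 155 mm tall; origin at the centre of its underside
- platter: round foil serving platter, bystander, 160 mm diameter, 16 mm high; origin at the centre of its underside
- trays: nest of empty white food trays, bystander, 120 x 90 x 45 mm; origin at the centre of its underside
There are look-alikes about, which are no part of the job. Leave any black or blue look-alike of the relish1 alone.

How it is judged:
On the way, in this order (a step that is already met when the one before it is completed fails the run):
1. all three meal boxes stand in one column on the board and every relish jar stands on the ledge (horizontal distance between each of meal1, meal2, meal3 and board_top below 0.012 m and angle between the x axis of each of meal1, meal2, meal3 and the x axis of board, either way round below 0.15 rad and angle between each of meal1, meal2, meal3, relish1, relish2, relish3, relish4's own z axis and vertical below 0.08 rad and linear speed of each of meal1, meal2, meal3, relish1, relish2, relish3, relish4 below 0.03 m/s and x of relish1 in the frame of ledge_top between -0.015 and 0.015 m and y of relish1 in the frame of ledge_top between -0.145 and 0.145 m and z of relish1 in the frame of ledge_top between -0.006 and 0.006 m and x of relish2 in the frame of ledge_top between -0.015 and 0.015 m and y of relish2 in the frame of ledge_top between -0.145 and 0.145 m and z of relish2 in the frame of ledge_top between -0.006 and 0.006 m and x of relish3 in the frame of ledge_top between -0.015 and 0.015 m and y of relish3 in the frame of ledge_top between -0.145 and 0.145 m and z of relish3 in the frame of ledge_top between -0.006 and 0.006 m and x of relish4 in the frame of ledge_top between -0.015 and 0.015 m and y of relish4 in the frame of ledge_top between -0.145 and 0.145 m and z of relish4 in the frame of ledge_top between -0.006 and 0.006 m), for 0.3 s.
2. the call button is pressed fully down (value of joint bell above 0.0045 m), for 0.05 s.
At the end, for the whole second after the job is handed in: Boxes: within 12 mm of the board centre in plan, 0.15 rad of its length, level, lid up. Relish jars present: upright on the ledge (0.08 rad), within 15 mm of its centre line, 145 mm of its middle. All at rest; the other crate things standing in the crate; button released (all of step 1 and x of ketchup1 in the frame of crate between -0.13 and 0.13 m and y of ketchup1 in the frame of crate between -0.13 and 0.13 m and height (world z) of each of ketchup1, ketchup2, tin, spice below 0.04 m and angle between each of ketchup1, ketchup2, tin, spice's own z axis and vertical below 0.3 rad and x of ketchup2 in the frame of crate between -0.13 and 0.13 m and y of ketchup2 in the frame of crate between -0.13 and 0.13 m and x of tin in the frame of crate between -0.13 and 0.13 m and y of tin in the frame of crate between -0.13 and 0.13 m and x of spice in the frame of crate between -0.13 and 0.13 m and y of spice in the frame of crate between -0.13 and 0.13 m and value of joint bell below 0.002 m); the robot touches nothing.
It fails at once if a bystander (washing-up bottle, platter, trays) is moved by more than 30 mm (distance of any of soap, platter, trays from where it was at the start of the episode above 0.03 m).
It fails at once if something other than a relish jar is lifted out of the crate (height (world z) of any of ketchup1, ketchup2, tin, spice above 0.06 m).
Of relish1, relish2, relish3, relish4 only 2 to 4 are there at a start; the rules pass over those that are not, and their reading is None.
At some moment in a run one of board, tin, spice may be knocked a few centimetres aside while the robot is not near it.
It also fails if it takes over 210 s, if anything falls off the work surface, if the arm or the gripper's body presses on something with over 40 N, if the wrist force passes 120 N, or if a joint passes its speed limit or range.

## Robot

A 6-joint arm with a two-finger parallel gripper is mounted at the origin on the work surface. World frame = base frame: x ahead of the robot, y to its left, z up, the work surface at z = 0. Lengths are in m, angles in rad, forces in N, time in s.
With the tool pointing down it reaches from about 0.375 to 0.925 m from the base axis. Payload 5.7 kg.
Tool frame: the origin (TCP) lies at the very end of the fingers, on their centre line; the grasp point (between the pads) lies 19 mm behind it (robot.hold_point_z is the z of the grasp point in the tool frame, in m); z points along the fingers, y is the line along which they close (so a half turn about z gives the same grasp; the last joint's range is limited). The gripper opens to 85 mm and grips with 20 to 120 N. Pads are 22 mm wide; open, the fingers measure 114 mm over their backs; the gripper's body (76 mm by 85 mm) begins 54 mm behind the grasp point. The pads swing forward as they close: fully open they stand 13 mm farther back than shut.
Start: joints at [1.211, 0.359, 1.51, -0, 1.272, -0.115], TCP at [0.145, 0.582, 0.231] pointing down, gripper open.
Joint ranges: [-2.97, 2.97], [-1.01, 2.36], [0.21, 2.38], [-0.96, 4.11], [0.2, 2.71], [-2.98, 2.98]. Speed limits (rad/s): [2.39, 2.39, 3.14, 3.14, 3.14, 3.14].

## Interface

Orientations are given as a unit quaternion [x, y, z, w].
In Python, from plant import robot gives the robot as it stands.
- The arm moves only by the tool drive_tool, never from a script. Its argument "steps" is a list of rows, each an object of numbers: "ax", "ay", "az": the turn, a rotation vector about the tool's x, y, z each as a share of 360 degrees, from -1 to 1; "x", "y", "z": the shift along the tool's x, y, z each as a share of 2.5 cm, from -1 to 1; "fingers": the finger opening in mm, from 0 to 85.4. A call has 1 to 8 rows; each row shifts and turns the commanded pose from where the row before left it, along the tool's axes as they then stand; what a row does not reach is not made up. A row lasts 1/12 s, in which the tool goes at most 41.7 mm and 7.16 degrees, less where a joint would pass 70% of its speed; a pose out of reach is approached as far as the arm can. A call with a number of a shift or a turn outside -1 to 1 is refused whole. A call with a gripper value outside its range is refused whole. The fingers move at their own pace and stop on an object; "force" is the grip in N (left out, the last holds). Time passes only in rows, so rows that do not move let the fingers close. It gives the time, the measured TCP pose, the force, the opening and the grip force at its end, in the units of the state.
- robot.sense(): the state, without advancing time (a new reading comes with each control period).
- robot.snapshot(name): name is "scene" or "top"; returns the picture (420x560x3 uint8, blue, green, red); there is no depth.
- robot.camera_params(name): a dict with "fx", "fy", "cx", "cy" (pixels), "xyz" and "orientation" of the camera in the world. Camera axes: x right, y down, z forward; pixel columns grow to the right and rows downward; lengths in m; the calibration is good to about 2 mm. A picture is of the moment at which its call begins. camera_params takes no time and is no camera call.
- robot.job_done(): hands the job in; it is judged then, once.
The state is a dict: "time_s": time; "q": joint angles; "joint_velocities": joint speeds; "joint_torque": joint torques, N m; "tcp_pos": TCP position; "tool_rot": TCP orientation; "force": force on the tool from outside, world axes, zero at the start; "wrist_torque": the same for the moment, N m; "gripper_width": opening from 0.0 (shut) to 1.0 (fully open); "grip_force": force on a finger pad.
Only numpy, scipy, OpenCV 4.12 (cv2) and the standard library are available. Lean on these libraries where they do the work, as an engineer would, in place of code of your own. Each camera call takes 0.05 s, during which the arm holds its last target. There are 200 camera calls.

## Working session

There is one attempt and no reset: what is moved stays moved. The work goes in short steps, Python scripts to look and compute and a tool call to move; the robot and the scene stay as the last step left them, time stands still between calls to the robot, and variables do not carry over. Pictures are saved under pics/ and viewed, at most 14 in all, crops included, and the job is handed in when it is done.

Besides the shell and the picture viewer there is one more tool, called after ">>>" by a JSON object that holds its "method" and its "body". drive_tool: Moves the arm, as the interface text tells. Shift numbers are shares of 2.5 cm and turn numbers shares of 360 degrees, none past 1 either way. Its arguments: {"type":"object","properties":{"steps":{"type":"array","items":{"type":"object","properties":{"ax":{"type":"number"},"ay":{"type":"number"},"az":{"type":"number"},"x":{"type":"number"},"y":{"type":"number"},"z":{"type":"number"},"fingers":{"type":"number"}}}},"force":{"type":"number"}},"required":["steps"]}

```bash
mkdir -p pics; ls; python3 - <<'E'
from plant import robot
import cv2
for n in("scene","top"):
    cv2.imwrite(f"pics/{n}0.png",robot.snapshot(n)); print(robot.camera_params(n))
print(robot.sense(), robot.hold_point_z)
E
```

```text
pics
{'fx': 379.85591630606626, 'fy': 379.85591630606626, 'cx': 274.4053486997246, 'cy': 209.95397037596504, 'xyz': array([ 1.32206876, -0.4187459 ,  0.98668166]), 'orientation': array([ 0.78289675,  0.49902552, -0.19651961, -0.31531928])}
{'fx': 458.0784975309576, 'fy': 458.0784975309576, 'cx': 281.7654968112516, 'cy': 207.43323370120993, 'xyz': array([ 0.40328766, -0.01950238,  1.22384969]), 'orientation': array([-0.69866615,  0.71285428, -0.04845808,  0.03682661])}
{'time_s': 0.1, 'q': array([ 1.21089764e+00,  3.59457401e-01,  1.51134968e+00,  1.25347673e-05,
        1.27250007e+00, -1.15089449e-01]), 'joint_velocities': array([ 0.00145629, -0.001553  , -0.00324883, -0.00085398,  0.00050278,
        0.00093335]), 'joint_torque': array([-1.79139268e-03, -5.28649271e+01, -2.79347259e+01, -5.25270407e-04,
        5.15211621e-03,  2.06409328e-05]), 'tcp_pos': array([0.1451975 , 0.58152042, 0.23051341]), 'tool_rot': array([ 1.22100975e-01,  9.92517313e-01, -8.31777099e-04, -2.07503886e-04]), 'force': array([-0.4328942 ,  0.51660325,  0.28556702]), 'wrist_torque': array([0.00154164, 0.0593068 , 0.00220688]), 'grip_force': 0.0, 'gripper_width': 0.9980324666147268} -0.0187
```

View pics/scene0.png

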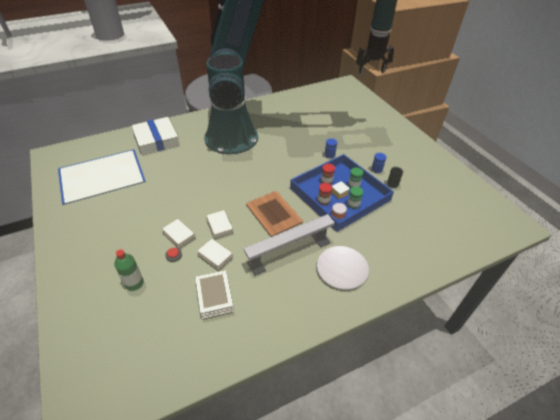

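View pics/top0.png

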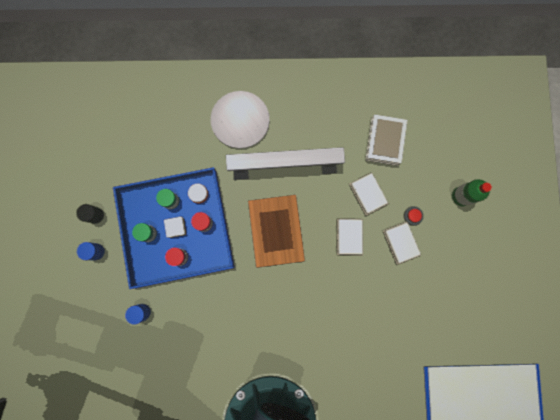

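Top view: meal-box candidates at (369,194), (350,237), (403,243). The blue-banded box (scene 155,135), the tray nest (387,138) and the white sheet (483,395) are look-alikes. Green-lid candidates are (166,198) and (143,232). The look-alikes outside the crate are black (90,214) and blue (90,252), (138,315), and inside it are red lids (201,221), (175,257), the tin (197,193) and spice (175,227). I choose the three plain white boxes and the two green lids, and will check them in one close crop.

```bash
cat > h.py <<'E'
import numpy as np, cv2
from plant import robot
from scipy.spatial.transform import Rotation as R
P={n:robot.camera_params(n) for n in("scene","top")}
def ray(n,u,v):
    p=P[n]; d=R.from_quat(p["orientation"]).apply([(u-p["cx"])/p["fx"],(v-p["cy"])/p["fy"],1]); return np.array(p["xyz"]),d
def onz(n,u,v,z):
    o,d=ray(n,u,v); return o+d*(z-o[2])/d[2]
def tri(a,b):  # top px, scene px -> point, gap
    o1,d1=ray("top",*a);o2,d2=ray("scene",*b)
    s=np.linalg.lstsq(np.c_[d1,-d2],o2-o1,rcond=None)[0]
    p,q=o1+s[0]*d1,o2+s[1]*d2; return (p+q)/2,np.linalg.norm(p-q)
def hsv(im): return cv2.cvtColor(im,cv2.COLOR_BGR2HSV)
def blobs(m,amin=30):
    c,_=cv2.findContours(m.astype(np.uint8),cv2.RETR_EXTERNAL,cv2.CHAIN_APPROX_NONE)
    return [k for k in c if cv2.contourArea(k)>=amin]
def cen(k):
    m=cv2.moments(k); return np.array([m["m10"],m["m01"]])/m["m00"]
def masks(im):
    H,S,V=[x.astype(int) for x in cv2.split(hsv(im))]
    return dict(green=(H>50)&(H<85)&(S>150)&(V>50),red=((H<8)|(H>172))&(S>170)&(V>70),
      white=(S<40)&(V>150),wood=(H>4)&(H<20)&(S>100)&(V>40))
E
python3 - <<'E'
from h import *
np.set_printoptions(precision=4,suppress=True)
I={n:cv2.imread(f"pics/{n}0.png") for n in P}
for n in I:
    for k,m in masks(I[n]).items():
        for c in blobs(m,25):
            r=cv2.minAreaRect(c); print(n,k,cen(c).round(1),"A",cv2.contourArea(c),np.round(r[1],1),round(r[2],1))
a=cv2.resize(I["top"][160:300,80:245],None,fx=2.4,fy=2.4,interpolation=cv2.INTER_CUBIC)
b=cv2.resize(I["top"][170:270,330:440],None,fx=3.6,fy=3.36,interpolation=cv2.INTER_CUBIC)
cv2.imwrite("pics/crop.png",np.hstack([a,b[:a.shape[0]]]))
E
```

```text
scene white [353.1 392.3] A 1830.0 [84.6 51.6] 7.3
scene white [456.1 401.5] A 2667.5 [ 48.3 113.8] 69.1
scene white [460.7 352.2] A 33.5 [ 5.7 11.3] 45.0
scene white [539.1 362. ] A 206.0 [41.8 22.1] 68.2
scene white [420.4 360.6] A 1749.5 [39.3 89.1] 54.6
scene white [523.  316.4] A 65.0 [15.2 10.7] 26.6
scene white [481.7 325.5] A 604.5 [34.7 34.4] 47.1
scene white [455.3 293.9] A 487.5 [23.3 44.3] 63.4
scene white [213.5 293.4] A 1421.0 [44.5 35.8] 77.9
scene white [ 18.6 289.2] A 2262.0 [77.5 38.2] 87.9
scene white [214.5 251.6] A 521.0 [30.4 21. ] 36.9
scene white [177.6 230.7] A 451.5 [27.6 20.9] 42.3
scene white [287.1 235.4] A 1000.0 [15.1 94.2] 67.4
scene white [343.9 257.7] A 2556.0 [64.9 81.7] 71.2
scene white [219.  221.6] A 426.5 [23.4 22.7] 68.2
scene white [339.3 207.9] A 99.0 [12.  10.6] 45.0
scene white [340.3 187.3] A 112.0 [11.2 13.9] 63.4
scene white [537.8 192.4] A 189.0 [59.2  4.5] 36.4
scene white [310.4 167.8] A 37.0 [ 6.3 47.4] 55.6
scene white [360.8 165.5] A 47.0 [55.8  8.7] 29.5
scene white [ 99.8 175.2] A 2908.0 [40.4 93.9] 74.5
scene white [478.7 148.9]
[... 596 characters left out ...]
.5] A 196.5 [15. 17.] 90.0
top red [198.3 221.6] A 93.5 [15.  15.4] 23.2
top red [414.5 215.1] A 108.0 [12. 11.] 90.0
top red [485.8 186.8] A 54.0 [8.5 8.5] 45.0
top white [239.9 395. ] A 39.0 [7.1 7.1] 45.0
top white [483.8 392.6] A 5659.5 [ 54. 111.] 90.0
top white [402.9 242.3] A 796.0 [35.5 24.2] 67.4
top white [350.1 236. ] A 801.5 [34. 24.] 90.0
top white [173.7 226.6] A 279.5 [17.6 17.6] 80.5
top white [196.8 192.3] A 230.5 [17.  17.7] 45.0
top white [369.3 192.6] A 769.5 [34.8 23.8] 61.7
top white [284.6 158. ] A 1669.5 [ 15.7 119.4] 86.3
top white [387.2 138.1] A 1482.5 [36.4 44.7] 8.4
top white [239.4 118.4] A 2579.0 [57.3 58. ] 45.0
top wood [275.8 230.7] A 3173.5 [67.5 49. ] 82.9
```

View pics/crop.png

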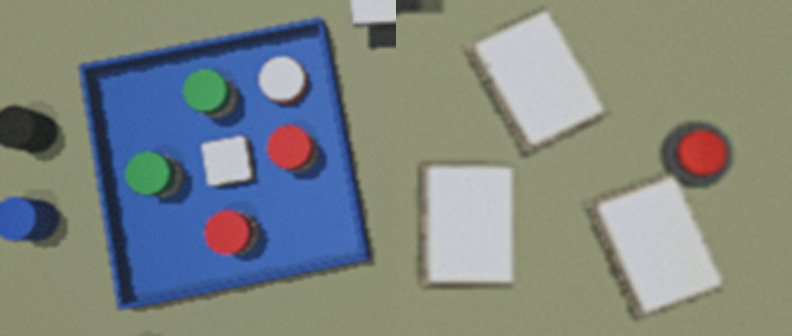

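The crop shows two clear green lids at (166,198) and (143,232), and three plain white boxes with no band. The choice is confirmed. Next I measure positions and heights from the two views.

```bash
python3 - <<'E'
from h import *
np.set_printoptions(precision=4,suppress=True)
I={n:cv2.imread(f"pics/{n}0.png") for n in P}
def near(n,kind,pt,lo=20):
    if kind=="green":
        H,S,V=[x.astype(int) for x in cv2.split(hsv(I[n]))]; m=(H>50)&(H<85)&(S>100)&(V>(90 if n=="top" else 60))
    elif kind=="red":
        H,S,V=[x.astype(int) for x in cv2.split(hsv(I[n]))]; m=((H<8)|(H>170))&(S>130)&(V>100)
    else: m=masks(I[n])[kind]
    return min(blobs(m,lo),key=lambda c:np.hypot(*(cen(c)-pt)))
for nm,k,a,b in [("g1","green",(166,198),(356,173)),("g2","green",(143,232),(356,192)),("bell","red",(414,215),(173,253)),
   ("A","white",(369,193),(215,252)),("B","white",(350,236),(219,222)),("C","white",(403,242),(178,231)),("ledge","white",(285,158),(287,235)),("board","wood",(276,231),(274,213))]:
    ca,cb=near("top",k,a),near("scene",k,b)
    p,g=tri(cen(ca),cen(cb)); print(nm,cen(ca),cv2.contourArea(ca),cen(cb),cv2.contourArea(cb),"P",p,"gap",round(g,4))
for nm,a,z in [("A",(369,193),.03),("B",(350,236),.03),("C",(403,242),.03),("ledge",(285,158),.09),("board",(276,231),.012)]:
    c=near("top","wood" if nm=="board" else "white",a)
    q=np.array([onz("top",u,v,z)[:2] for u,v in c[:,0]],np.float32)*1000
    r=cv2.minAreaRect(q); bx=cv2.boxPoints(r); e=[bx[1]-bx[0],bx[2]-bx[1]]; L=max(e,key=np.linalg.norm)
    print(nm,np.round(r[0],1),np.round(r[1],1),"long-axis deg",np.degrees(np.arctan2(L[1],L[0]))%180, "cen",onz("top",*cen(c),z)[:2])
for nm,a in [("g1",(166,198)),("g2",(143,232))]: print(nm,onz("top",*cen(near("top","green",a)),.07))
print("bell",onz("top",*cen(near("top","red",(414,215))),.03))
# board corners & inner dark
H,S,V=cv2.split(hsv(I["top"])); m=np.zeros_like(V); m[190:275,243:310]=1
d=max(blobs((m>0)&(V<75)&(H<25)),key=cv2.contourArea); q=np.array([onz("top",u,v,.012)[:2] for u,v in d[:,0]],np.float32)*1000
print("inner",cv2.minAreaRect(q),cen(d))
E
```

```text
g1 [165.1778 197.2225] 224.0 [356.6763 171.4082] 69.0 P [0.5644 0.2391 0.1602] gap 0.0122
g2 [141.2491 231.6515] 231.5 [356.3553 190.9803] 76.0 P [ 0.493   0.3362 -0.0268] gap 0.0122
bell [414.5166 214.9814] 125.5 [172.5518 252.0812] 59.5 P [ 0.5222 -0.3931  0.0193] gap 0.0002
A [369.3498 192.6253] 769.5 [214.485  251.5816] 521.0 P [ 0.5831 -0.2733  0.0285] gap 0.0002
B [350.1387 236.026 ] 801.5 [218.9785 221.6292] 426.5 P [ 0.4693 -0.2181  0.0286] gap 0.0003
C [402.8844 242.3166] 796.0 [177.567  230.7099] 451.5 P [ 0.4501 -0.3556  0.0285] gap 0.0002
ledge [284.5979 158.0334] 1669.5 [287.1327 235.4142] 1000.0 P [ 0.6647 -0.0543  0.087 ] gap 0.0105
board [275.8247 230.7098] 3173.5 [273.7365 213.0112] 1269.5 P [ 0.4891 -0.0236  0.0035] gap 0.001
A [ 583.3 -273.1] [91.3 64. ] long-axis deg 26.03904 cen [ 0.5829 -0.2731]
B [ 469.5 -217.5] [63.1 89.6] long-axis deg 177.94589 cen [ 0.4692 -0.2177]
C [ 450.3 -355.1] [91. 64.] long-axis deg 19.883379 cen [ 0.45   -0.3551]
ledge [666.9 -50. ] [ 40.4 302.1] long-axis deg 92.76535 cen [ 0.6662 -0.0494]
board [489.4 -24.1] [178.8 129.2] long-axis deg 6.2152257 cen [ 0.4883 -0.024 ]
g1 [0.5748 0.2549 0.07  ]
g2 [0.4886 0.3139 0.07  ]
bell [ 0.5212 -0.3897  0.03  ]Traceback (most recent call last):
  File "<stdin>", line 24, in <module>
ValueError: max() iterable argument is empty
```

```bash
cat >> h.py <<'E'
def plan(x,y,z,yaw):
    """yaw = world angle (deg) of the tool y axis (mod 180); prints shares"""
    s=robot.sense(); p=s["tcp_pos"]; M=R.from_quat(s["tool_rot"]).as_matrix()
    cur=np.degrees(np.arctan2(M[1,1],M[0,1])); d=(cur-yaw+90)%180-90   # + about tool z lowers yaw
    a=np.radians(cur-d); Y=np.array([np.cos(a),np.sin(a)]); X=np.array([-Y[1],Y[0]])
    e=np.array([x,y])-p[:2]
    tx=M[:,2]; tilt=np.degrees(np.arccos(-tx[2]))
    print("t %.1f"%s["time_s"],"tcp",p.round(4),"yaw %.1f turn %.1f deg az %.4f | after turn: x %.2f y %.2f z %.2f shares | tilt %.2f q6 %.2f"%(cur,d,d/360,X@e/.025,Y@e/.025,(p[2]-z)/.025,tilt,s["q"][5]))
E
python3 - <<'E'
from h import *
np.set_printoptions(precision=4,suppress=True)
I=cv2.imread("pics/top0.png")
print(tri((165.2,197.2),(356.4,191)),tri((141.2,231.7),(356.7,171.4)))
for u,v in [(165.2,197.2),(141.2,231.7)]: print(onz("top",u,v,.076))
print([onz("top",u,v,.076)[:2] for u,v in [(174,256.5),(198.3,221.6),(173.7,226.6),(196.8,192.3)]])
M=R.from_quat(robot.sense()["tool_rot"]).as_matrix(); print(M)
plan(.489,.313,.15,30)
E
```

```text
(array([0.5745, 0.2545, 0.0742]), np.float64(0.0013052144439297648)) (array([0.4883, 0.3129, 0.0759]), np.float64(0.0011395869724216434))
[0.5739 0.2535 0.076 ]
[0.488  0.3123 0.076 ]
[array([0.4247, 0.2303]), array([0.5105, 0.1702]), array([0.4992, 0.2316]), array([0.5849, 0.174 ])]
[[-0.9702  0.2424 -0.0006]
 [ 0.2424  0.9702 -0.0016]
 [ 0.0002 -0.0017 -1.    ]]
t 0.1 tcp [0.1452 0.5815 0.2305] yaw 76.0 turn 46.0 deg az 0.1277 | after turn: x -16.18 y 6.54 z 3.22 shares | tilt 0.10 q6 -0.12
```

>>> {"method": "drive_tool", "body": {"steps": [{"az":0.018,"fingers":64},{"az":0.018},{"az":0.018},{"az":0.018},{"az":0.018},{"az":0.018},{"az":0.0195}]}}

```text
invalid input
```

>>> {"method": "drive_tool", "body": {"steps": [{"x":-1,"y":0.4},{"x":-1,"y":0.4},{"x":-1,"y":0.4},{"x":-1,"y":0.4},{"x":-1,"y":0.4},{"x":-1,"y":0.4},{"x":-1,"y":0.4},{"x":-1,"y":0.4}]}}

```text
invalid input
```

>>> {"method": "drive_tool", "body": {"steps": [{"x":-1,"y":0.4},{"x":-1,"y":0.4},{"x":-1,"y":0.4},{"x":-1,"y":0.4},{"x":-1,"y":0.4},{"x":-1,"y":0.4},{"x":-1,"y":0.4},{"x":-1,"y":0.4}]}}

```text
invalid input
```

>>> {"method": "drive_tool", "body": {"steps": [{},{},{}]}}

```text
invalid input
```

```bash
python3 - <<'E'
from h import *
plan(.488,.312,.042,30)
E
```

```text
t 0.1 tcp [0.1452 0.5815 0.2305] yaw 76.0 turn 46.0 deg az 0.1277 | after turn: x -16.19 y 6.48 z 7.54 shares | tilt 0.10 q6 -0.12
```

>>> {"method": "drive_tool", "body": {"steps": [{"x":0,"y":0,"z":0,"ax":0,"ay":0,"az":0.018,"fingers":64}]}}

```text
time_s: 0.18
tcp_pos: [0.1452, 0.5817, 0.2307]
tool_rot: [0.178, 0.984, -0.001, -0.0]
force: [0.6, -0.4, -0.0]
gripper_width: 0.885
grip_force: 0.0
```

>>> {"method": "drive_tool", "body": {"steps": [{"x":0,"y":0,"z":0,"ax":0,"ay":0,"az":0.018,"fingers":64}], "force": 40}}

```text
time_s: 0.27
tcp_pos: [0.1453, 0.5817, 0.2307]
tool_rot: [0.236, 0.972, -0.001, -0.0]
force: [0.8, -0.3, 0.1]
gripper_width: 0.756
grip_force: 0.0
```

>>> {"method": "drive_tool", "body": {"steps": [{"x":0,"y":0,"z":0,"ax":0,"ay":0,"az":0.018,"fingers":64},{"x":0,"y":0,"z":0,"ax":0,"ay":0,"az":0.018,"fingers":64},{"x":0,"y":0,"z":0,"ax":0,"ay":0,"az":0.018,"fingers":64},{"x":0,"y":0,"z":0,"ax":0,"ay":0,"az":0.018,"fingers":64},{"x":0,"y":0,"z":0,"ax":0,"ay":0,"az":0.0197,"fingers":64}]}}

```text
time_s: 0.68
tcp_pos: [0.1453, 0.5817, 0.2308]
tool_rot: [0.502, 0.865, -0.001, 0.0]
force: [0.2, -0.3, -1.0]
gripper_width: 0.744
grip_force: 0.0
```

>>> {"method": "drive_tool", "body": {"steps": [{"x":-1,"y":0.4,"z":0,"ax":0,"ay":0,"az":0,"fingers":64},{"x":-1,"y":0.4,"z":0,"ax":0,"ay":0,"az":0,"fingers":64},{"x":-1,"y":0.4,"z":0,"ax":0,"ay":0,"az":0,"fingers":64},{"x":-1,"y":0.4,"z":0,"ax":0,"ay":0,"az":0,"fingers":64},{"x":-1,"y":0.4,"z":0,"ax":0,"ay":0,"az":0,"fingers":64},{"x":-1,"y":0.4,"z":0,"ax":0,"ay":0,"az":0,"fingers":64},{"x":-1,"y":0.4,"z":0,"ax":0,"ay":0,"az":0,"fingers":64},{"x":-1,"y":0.4,"z":0,"ax":0,"ay":0,"az":0,"fingers":64}]}}

```text
time_s: 1.35
tcp_pos: [0.3154, 0.4477, 0.231]
tool_rot: [0.5, 0.866, -0.0, -0.0]
force: [0.4, -0.1, 0.0]
gripper_width: 0.747
grip_force: 0.0
```

>>> {"method": "drive_tool", "body": {"steps": [{"x":-1,"y":0.4,"z":0,"ax":0,"ay":0,"az":0,"fingers":64},{"x":-1,"y":0.4,"z":0,"ax":0,"ay":0,"az":0,"fingers":64},{"x":-1,"y":0.4,"z":0,"ax":0,"ay":0,"az":0,"fingers":64},{"x":-1,"y":0.4,"z":0,"ax":0,"ay":0,"az":0,"fingers":64},{"x":-1,"y":0.4,"z":0,"ax":0,"ay":0,"az":0,"fingers":64},{"x":-1,"y":0.4,"z":0,"ax":0,"ay":0,"az":0,"fingers":64},{"x":-1,"y":0.4,"z":0,"ax":0,"ay":0,"az":0,"fingers":64},{"x":-1,"y":0.4,"z":0,"ax":0,"ay":0,"az":0,"fingers":64}]}}

```text
time_s: 2.02
tcp_pos: [0.4846, 0.3146, 0.2309]
tool_rot: [0.5, 0.866, -0.0, -0.0]
force: [0.5, 0.7, -0.2]
gripper_width: 0.75
grip_force: 0.0
```

```bash
python3 - <<'E'
from h import *
plan(.488,.312,.042,30)
E
```

```text
t 2.0 tcp [0.4846 0.3146 0.2309] yaw 30.0 turn -0.0 deg az -0.0000 | after turn: x -0.16 y 0.07 z 7.56 shares | tilt 0.06 q6 -0.07
```

>>> {"method": "drive_tool", "body": {"steps": [{"x":-0.16,"y":0.07,"z":1,"ax":0,"ay":0,"az":0,"fingers":64},{"x":0,"y":0,"z":1,"ax":0,"ay":0,"az":0,"fingers":64},{"x":0,"y":0,"z":1,"ax":0,"ay":0,"az":0,"fingers":64},{"x":0,"y":0,"z":1,"ax":0,"ay":0,"az":0,"fingers":64},{"x":0,"y":0,"z":1,"ax":0,"ay":0,"az":0,"fingers":64},{"x":0,"y":0,"z":1,"ax":0,"ay":0,"az":0,"fingers":64},{"x":0,"y":0,"z":1,"ax":0,"ay":0,"az":0,"fingers":64},{"x":0,"y":0,"z":0.5,"ax":0,"ay":0,"az":0,"fingers":64}]}}

```text
time_s: 2.68
tcp_pos: [0.4855, 0.3121, 0.0406]
tool_rot: [0.5, 0.866, -0.002, -0.001]
force: [-0.5, -0.6, 0.1]
gripper_width: 0.749
grip_force: 0.0
```

>>> {"method": "drive_tool", "body": {"steps": [{"x":0,"y":0,"z":0,"ax":0,"ay":0,"az":0,"fingers":40},{"x":0,"y":0,"z":0,"ax":0,"ay":0,"az":0,"fingers":40},{"x":0,"y":0,"z":0,"ax":0,"ay":0,"az":0,"fingers":40},{"x":0,"y":0,"z":0,"ax":0,"ay":0,"az":0,"fingers":40},{"x":0,"y":0,"z":0,"ax":0,"ay":0,"az":0,"fingers":40},{"x":0,"y":0,"z":0,"ax":0,"ay":0,"az":0,"fingers":40}], "force": 40}}

```text
time_s: 3.18
tcp_pos: [0.488, 0.3133, 0.0447]
tool_rot: [0.5, 0.866, 0.001, 0.0]
force: [-0.4, -0.5, -1.5]
gripper_width: 0.525
grip_force: 41.7
```

>>> {"method": "drive_tool", "body": {"steps": [{"x":0,"y":0,"z":-0.5,"ax":0,"ay":0,"az":0,"fingers":40},{"x":0,"y":0,"z":-1,"ax":0,"ay":0,"az":0,"fingers":40},{"x":0,"y":0,"z":-1,"ax":0,"ay":0,"az":0,"fingers":40},{"x":0,"y":0,"z":-1,"ax":0,"ay":0,"az":0,"fingers":40},{"x":0,"y":0,"z":-1,"ax":0,"ay":0,"az":0,"fingers":40},{"x":0,"y":0,"z":-0.5,"ax":0,"ay":0,"az":0,"fingers":40}]}}

```text
time_s: 3.68
tcp_pos: [0.4888, 0.3138, 0.1725]
tool_rot: [0.5, 0.866, 0.002, 0.001]
force: [0.5, 0.1, -2.1]
gripper_width: 0.528
grip_force: 41.8
```

```bash
python3 - <<'E'
from h import *
print(robot.sense()["gripper_width"]*85.4)
l=np.array([.6668,-.0499]); u=np.array([-np.sin(np.radians(2.77)),np.cos(np.radians(2.77))])
print(l+.07*u,l-.07*u)
plan(*(l+.07*u),.16,30)
cv2.imwrite("pics/scene1.png",robot.snapshot("scene"))
E
```

```text
45.069570481367855
[0.66341712 0.02001821] [ 0.67018288 -0.11981821]
t 3.7 tcp [0.4888 0.3138 0.1725] yaw 30.0 turn 0.0 deg az 0.0000 | after turn: x -13.67 y 0.17 z 0.50 shares | tilt 0.27 q6 -0.07
```

View pics/scene1.png

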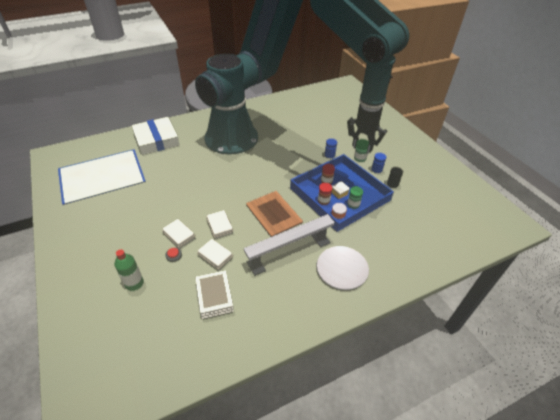

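The view shows the green jar held in the gripper above the crate at (362,148). Now I carry it to above the ledge.

>>> {"method": "drive_tool", "body": {"steps": [{"x":-0.5,"y":0,"z":0,"ax":0,"ay":0,"az":0,"fingers":40},{"x":-1,"y":0,"z":0,"ax":0,"ay":0,"az":0,"fingers":40},{"x":-1,"y":0,"z":0,"ax":0,"ay":0,"az":0,"fingers":40},{"x":-1,"y":0,"z":0,"ax":0,"ay":0,"az":0,"fingers":40},{"x":-1,"y":0,"z":0,"ax":0,"ay":0,"az":0,"fingers":40},{"x":-1,"y":0,"z":0,"ax":0,"ay":0,"az":0,"fingers":40},{"x":-1,"y":0,"z":0,"ax":0,"ay":0,"az":0,"fingers":40},{"x":-1,"y":0,"z":0,"ax":0,"ay":0,"az":0,"fingers":40}]}}

```text
time_s: 4.4
tcp_pos: [0.5808, 0.1487, 0.1673]
tool_rot: [0.5, 0.866, -0.001, -0.001]
force: [-0.2, -0.1, -2.0]
gripper_width: 0.53
grip_force: 41.8
```

>>> {"method": "drive_tool", "body": {"steps": [{"x":-1,"y":0,"z":0,"ax":0,"ay":0,"az":0,"fingers":40},{"x":-1,"y":0,"z":0,"ax":0,"ay":0,"az":0,"fingers":40},{"x":-1,"y":0,"z":0,"ax":0,"ay":0,"az":0,"fingers":40},{"x":-1,"y":0,"z":0,"ax":0,"ay":0,"az":0,"fingers":40},{"x":-1,"y":0,"z":0,"ax":0,"ay":0,"az":0,"fingers":40},{"x":-1,"y":0.1,"z":0,"ax":0,"ay":0,"az":0,"fingers":40},{"x":0,"y":0,"z":0,"ax":0,"ay":0,"az":0,"fingers":40},{"x":0,"y":0,"z":0,"ax":0,"ay":0,"az":0,"fingers":40}]}}

```text
time_s: 5.07
tcp_pos: [0.6582, 0.02, 0.1671]
tool_rot: [0.501, 0.865, -0.001, -0.001]
force: [-0.8, 0.7, -2.2]
gripper_width: 0.528
grip_force: 41.8
```

```bash
python3 - <<'E'
from h import *
# ledge corners in both views from the first pictures
for n,pt in(("top",(285,158)),("scene",(287,235))):
    I=cv2.imread(f"pics/{n}0.png"); c=min(blobs(masks(I)["white"],300),key=lambda c:np.hypot(*(cen(c)-pt)))
    print(n,[list(map(int,q[0])) for q in cv2.approxPolyDP(c,4,True)])
plan(.6634,.020,.131,30)
E
```

```text
top [[344, 151], [332, 147], [227, 154], [225, 161], [227, 169], [340, 162]]
scene [[333, 221], [327, 214], [315, 214], [243, 250], [250, 257]]
t 5.1 tcp [0.6582 0.02   0.1671] yaw 29.9 turn -0.1 deg az -0.0004 | after turn: x -0.11 y 0.18 z 1.45 shares | tilt 0.12 q6 -0.60
```

>>> {"method": "drive_tool", "body": {"steps": [{"x":-0.11,"y":0.18,"z":0.6,"ax":0,"ay":0,"az":0,"fingers":40},{"x":0,"y":0,"z":0.4,"ax":0,"ay":0,"az":0,"fingers":40},{"x":0,"y":0,"z":0.2,"ax":0,"ay":0,"az":0,"fingers":40},{"x":0,"y":0,"z":0,"ax":0,"ay":0,"az":0,"fingers":40},{"x":0,"y":0,"z":0,"ax":0,"ay":0,"az":0,"fingers":40}]}}

```text
time_s: 5.48
tcp_pos: [0.6626, 0.0226, 0.1377]
tool_rot: [0.5, 0.866, -0.001, -0.001]
force: [0.2, -0.7, -1.8]
gripper_width: 0.527
grip_force: 41.8
```

```bash
python3 - <<'E'
from h import *
print(tri((227,154),(333,221)),tri((344,151),(250,257)))
plan(.6634,.020,.1287,30)
E
```

```text
(array([0.67752594, 0.09496193, 0.09623711]), np.float64(0.00038513273888997416)) (array([ 0.68543803, -0.19748265,  0.08232134]), np.float64(0.009275391582074273))
t 5.5 tcp [0.6626 0.0226 0.1377] yaw 30.1 turn 0.1 deg az 0.0002 | after turn: x -0.11 y -0.03 z 0.36 shares | tilt 0.14 q6 -0.59
```

>>> {"method": "drive_tool", "body": {"steps": [{"x":0.06,"y":-0.05,"z":0.2,"ax":0,"ay":0,"az":0,"fingers":40},{"x":0,"y":0,"z":0.08,"ax":0,"ay":0,"az":0,"fingers":40},{"x":0,"y":0,"z":0,"ax":0,"ay":0,"az":0,"fingers":40}]}}

```text
time_s: 5.73
tcp_pos: [0.6614, 0.0229, 0.1315]
tool_rot: [0.5, 0.866, -0.0, -0.0]
force: [-0.8, -0.4, -2.6]
gripper_width: 0.529
grip_force: 41.8
```

>>> {"method": "drive_tool", "body": {"steps": [{"x":0,"y":0,"z":0.04,"ax":0,"ay":0,"az":0,"fingers":40},{"x":0,"y":0,"z":0,"ax":0,"ay":0,"az":0,"fingers":40}]}}

```text
time_s: 5.9
tcp_pos: [0.6619, 0.0226, 0.131]
tool_rot: [0.5, 0.866, 0.0, 0.0]
force: [-0.8, 0.3, -1.7]
gripper_width: 0.529
grip_force: 41.8
```

>>> {"method": "drive_tool", "body": {"steps": [{"x":0,"y":0,"z":0.04,"ax":0,"ay":0,"az":0,"fingers":40},{"x":0,"y":0,"z":0,"ax":0,"ay":0,"az":0,"fingers":40}]}}

```text
time_s: 6.07
tcp_pos: [0.662, 0.0226, 0.1299]
tool_rot: [0.5, 0.866, 0.0, 0.0]
force: [0.5, -0.7, -1.3]
gripper_width: 0.526
grip_force: 41.8
```

```bash
python3 - <<'E'
from h import *
plan(.6634,.020,.1287,30); print(robot.sense()["force"])
E
```

```text
t 6.1 tcp [0.662  0.0226 0.1299] yaw 30.0 turn 0.0 deg az 0.0000 | after turn: x -0.12 y -0.00 z 0.05 shares | tilt 0.02 q6 -0.59
[ 0.50293091 -0.73303919 -1.3264001 ]
```

>>> {"method": "drive_tool", "body": {"steps": [{"x":-0.05,"y":0,"z":0.04,"ax":0,"ay":0,"az":0,"fingers":40},{"x":0,"y":0,"z":0,"ax":0,"ay":0,"az":0,"fingers":40}]}}

```text
time_s: 6.23
tcp_pos: [0.6626, 0.0213, 0.1287]
tool_rot: [0.5, 0.866, -0.0, 0.0]
force: [0.4, -0.1, -2.6]
gripper_width: 0.523
grip_force: 41.8
```

>>> {"method": "drive_tool", "body": {"steps": [{"x":0,"y":0,"z":0.04,"ax":0,"ay":0,"az":0,"fingers":40},{"x":0,"y":0,"z":0,"ax":0,"ay":0,"az":0,"fingers":40}]}}

```text
time_s: 6.4
tcp_pos: [0.6624, 0.0215, 0.1276]
tool_rot: [0.5, 0.866, -0.0, -0.0]
force: [-0.6, -0.4, -1.6]
gripper_width: 0.528
grip_force: 41.8
```

>>> {"method": "drive_tool", "body": {"steps": [{"x":0,"y":0,"z":0.03,"ax":0,"ay":0,"az":0,"fingers":40},{"x":0,"y":0,"z":0,"ax":0,"ay":0,"az":0,"fingers":40}]}}

```text
time_s: 6.57
tcp_pos: [0.6624, 0.0215, 0.1269]
tool_rot: [0.5, 0.866, -0.0, -0.0]
force: [-0.6, -0.3, -2.4]
gripper_width: 0.524
grip_force: 41.8
```

>>> {"method": "drive_tool", "body": {"steps": [{"x":0,"y":0,"z":0.03,"ax":0,"ay":0,"az":0,"fingers":40},{"x":0,"y":0,"z":0,"ax":0,"ay":0,"az":0,"fingers":40}]}}

```text
time_s: 6.73
tcp_pos: [0.6626, 0.0215, 0.1264]
tool_rot: [0.5, 0.866, -0.0, 0.0]
force: [0.1, 0.6, -1.0]
gripper_width: 0.526
grip_force: 41.9
```

```bash
python3 - <<'E'
from h import *
I=robot.snapshot("scene"); cv2.imwrite("pics/s2.png",cv2.resize(I[170:280,220:360],None,fx=4,fy=4,interpolation=cv2.INTER_CUBIC))
s=robot.sense();print(s["force"],s["tcp_pos"])
E
```

```text
[-0.33821045 -0.02684163 -1.57661699] [0.66256527 0.02154437 0.1264166 ]
```

View pics/s2.png

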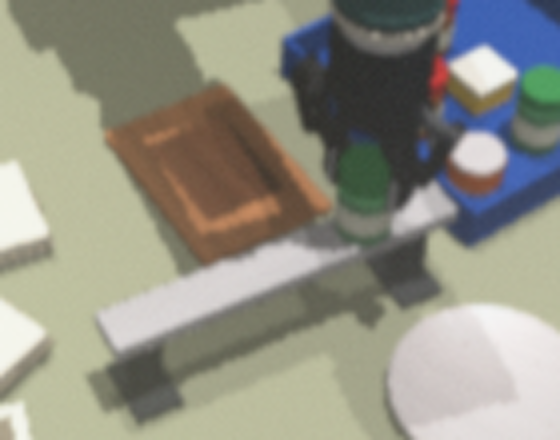

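The picture shows the jar over the ledge at crop (363,200), very slightly above it. I continue down until it touches.

>>> {"method": "drive_tool", "body": {"steps": [{"x":0,"y":0,"z":0.03,"ax":0,"ay":0,"az":0,"fingers":40},{"x":0,"y":0,"z":0,"ax":0,"ay":0,"az":0,"fingers":40}]}}

```text
time_s: 6.95
tcp_pos: [0.6626, 0.0215, 0.1264]
tool_rot: [0.5, 0.866, 0.0, 0.0]
force: [-1.3, -0.6, 4.2]
gripper_width: 0.524
grip_force: 42.4
```

>>> {"method": "drive_tool", "body": {"steps": [{"x":0,"y":0,"z":0.03,"ax":0,"ay":0,"az":0,"fingers":40},{"x":0,"y":0,"z":0,"ax":0,"ay":0,"az":0,"fingers":40}]}}

```text
time_s: 7.12
tcp_pos: [0.6627, 0.0215, 0.1263]
tool_rot: [0.5, 0.866, 0.0, 0.0]
force: [-3.8, -0.6, 10.4]
gripper_width: 0.525
grip_force: 42.9
```

>>> {"method": "drive_tool", "body": {"steps": [{"x":0,"y":0,"z":0.03,"ax":0,"ay":0,"az":0,"fingers":40},{"x":0,"y":0,"z":0,"ax":0,"ay":0,"az":0,"fingers":40}]}}

```text
time_s: 7.28
tcp_pos: [0.6627, 0.0215, 0.1263]
tool_rot: [0.5, 0.866, 0.0, 0.001]
force: [-4.7, 1.2, 14.0]
gripper_width: 0.526
grip_force: 43.3
```

>>> {"method": "drive_tool", "body": {"steps": [{"x":0,"y":0,"z":-0.07,"ax":0,"ay":0,"az":0,"fingers":46},{"x":0,"y":0,"z":0,"ax":0,"ay":0,"az":0,"fingers":64},{"x":0,"y":0,"z":0,"ax":0,"ay":0,"az":0,"fingers":64},{"x":0,"y":0,"z":0,"ax":0,"ay":0,"az":0,"fingers":64},{"x":0,"y":0,"z":-0.5,"ax":0,"ay":0,"az":0,"fingers":64},{"x":0,"y":0,"z":-1,"ax":0,"ay":0,"az":0,"fingers":64},{"x":0,"y":0,"z":-1,"ax":0,"ay":0,"az":0,"fingers":64},{"x":0,"y":0,"z":-1,"ax":0,"ay":0,"az":0,"fingers":64}]}}

```text
time_s: 7.95
tcp_pos: [0.6623, 0.0215, 0.2147]
tool_rot: [0.5, 0.866, -0.0, -0.0]
force: [1.0, -0.3, 0.8]
gripper_width: 0.748
grip_force: 0.0
```

>>> {"method": "drive_tool", "body": {"steps": [{"x":0,"y":0,"z":0,"ax":0,"ay":0,"az":-0.018,"fingers":64},{"x":0,"y":0,"z":0,"ax":0,"ay":0,"az":-0.018,"fingers":64},{"x":0,"y":0,"z":0,"ax":0,"ay":0,"az":-0.018,"fingers":64},{"x":0,"y":0,"z":0,"ax":0,"ay":0,"az":-0.018,"fingers":64},{"x":0,"y":0,"z":0,"ax":0,"ay":0,"az":-0.018,"fingers":64},{"x":0,"y":0,"z":0,"ax":0,"ay":0,"az":-0.018,"fingers":64},{"x":0,"y":0,"z":0,"ax":0,"ay":0,"az":-0.017,"fingers":64}]}}

```text
time_s: 8.53
tcp_pos: [0.6626, 0.0215, 0.2141]
tool_rot: [0.128, 0.992, -0.0, 0.0]
force: [-0.5, -0.8, 0.4]
gripper_width: 0.75
grip_force: 0.0
```

```bash
python3 - <<'E'
from h import *
I=robot.snapshot("scene"); cv2.imwrite("pics/s3.png",I)
H,S,V=[x.astype(int) for x in cv2.split(hsv(I))]
for c in blobs((H>50)&(H<85)&(S>100)&(V>60),20): print(cen(c), onz("scene",*cen(c),.158), onz("scene",*cen(c),.074))
plan(.574,.254,.042,75)
E
```

```text
[314.85802469 213.57407407] [0.67373896 0.02539428 0.158     ] [0.60802048 0.07041492 0.074     ]
[356.19230769 191.05769231] [0.64321664 0.19255827 0.158     ] [0.57440424 0.25452363 0.074     ]
t 8.6 tcp [0.6627 0.0215 0.2141] yaw 75.7 turn 0.7 deg az 0.0018 | after turn: x 5.83 y 8.06 z 6.88 shares | tilt 0.03 q6 -1.39
```

>>> {"method": "drive_tool", "body": {"steps": [{"x":0.7,"y":1,"z":0,"ax":0,"ay":0,"az":0,"fingers":64},{"x":0.7,"y":1,"z":0,"ax":0,"ay":0,"az":0,"fingers":64},{"x":0.7,"y":1,"z":0,"ax":0,"ay":0,"az":0,"fingers":64},{"x":0.7,"y":1,"z":0,"ax":0,"ay":0,"az":0,"fingers":64},{"x":0.7,"y":1,"z":0,"ax":0,"ay":0,"az":0,"fingers":64},{"x":0.7,"y":1,"z":0,"ax":0,"ay":0,"az":0,"fingers":64},{"x":0.8,"y":1,"z":0,"ax":0,"ay":0,"az":0,"fingers":64},{"x":0.8,"y":1,"z":0,"ax":0,"ay":0,"az":0,"fingers":64}]}}

```text
time_s: 9.25
tcp_pos: [0.5737, 0.2536, 0.214]
tool_rot: [0.132, 0.991, 0.0, 0.0]
force: [-1.0, 0.3, -0.5]
gripper_width: 0.745
grip_force: 0.0
```

```bash
python3 - <<'E'
from h import *
I=robot.snapshot("top"); cv2.imwrite("pics/t4.png",I)
H,S,V=[x.astype(int) for x in cv2.split(hsv(I))]
for c in blobs((H>50)&(H<85)&(S>100)&(V>90),60): print("top",cen(c),cv2.contourArea(c), onz("top",*cen(c),.16))
I=robot.snapshot("scene")
H,S,V=[x.astype(int) for x in cv2.split(hsv(I))]
for c in blobs((H>50)&(H<85)&(S>100)&(V>60),20): print(cen(c), onz("scene",*cen(c),.158))
plan(.574,.254,.044,75)
E
```

```text
top [165.28998505 199.37369208] 111.5 [0.55630941 0.23323264 0.16      ]
top [476.37619048 190.12063492] 210.0 [ 0.56455772 -0.49968425  0.16      ]
top [255.6        154.06666667] 240.0 [0.66076975 0.02096455 0.16      ]
[312.1882716  211.17283951] [0.66172809 0.02295441 0.158     ]
[356.51300236 191.23404255] [0.6443257  0.19302978 0.158     ]
t 9.3 tcp [0.572  0.2564 0.2139] yaw 75.1 turn 0.1 deg az 0.0003 | after turn: x -0.10 y -0.07 z 6.80 shares | tilt 0.12 q6 -1.00
```

Both views put the first jar at (0.661, 0.021), with its top at about 0.16. That is good, so I grasp the second.

>>> {"method": "drive_tool", "body": {"steps": [{"x":0,"y":0,"z":1,"ax":0,"ay":0,"az":0,"fingers":64},{"x":0,"y":0,"z":1,"ax":0,"ay":0,"az":0,"fingers":64},{"x":0,"y":0,"z":1,"ax":0,"ay":0,"az":0,"fingers":64},{"x":0,"y":0,"z":1,"ax":0,"ay":0,"az":0,"fingers":64},{"x":0,"y":0,"z":1,"ax":0,"ay":0,"az":0,"fingers":64},{"x":0,"y":0,"z":1,"ax":0,"ay":0,"az":0,"fingers":64},{"x":0,"y":0,"z":0.8,"ax":0,"ay":0,"az":0,"fingers":64},{"x":0,"y":0,"z":0,"ax":0,"ay":0,"az":0,"fingers":64}]}}

```text
time_s: 10.02
tcp_pos: [0.5716, 0.2507, 0.0396]
tool_rot: [0.132, 0.991, -0.002, -0.003]
force: [-0.8, 0.4, -0.8]
gripper_width: 0.748
grip_force: 0.0
```

>>> {"method": "drive_tool", "body": {"steps": [{"x":0,"y":0,"z":0,"ax":0,"ay":0,"az":0,"fingers":40},{"x":0,"y":0,"z":0,"ax":0,"ay":0,"az":0,"fingers":40},{"x":0,"y":0,"z":0,"ax":0,"ay":0,"az":0,"fingers":40},{"x":0,"y":0,"z":0,"ax":0,"ay":0,"az":0,"fingers":40},{"x":0,"y":0,"z":0,"ax":0,"ay":0,"az":0,"fingers":40}]}}

```text
time_s: 10.43
tcp_pos: [0.575, 0.2524, 0.0445]
tool_rot: [0.131, 0.991, 0.0, 0.001]
force: [-0.1, 0.1, -0.9]
gripper_width: 0.523
grip_force: 40.9
```

>>> {"method": "drive_tool", "body": {"steps": [{"x":0,"y":0,"z":-0.5,"ax":0,"ay":0,"az":0,"fingers":40},{"x":0,"y":0,"z":-1,"ax":0,"ay":0,"az":0,"fingers":40},{"x":0,"y":0,"z":-1,"ax":0,"ay":0,"az":0,"fingers":40},{"x":0,"y":0,"z":-1,"ax":0,"ay":0,"az":0,"fingers":40},{"x":0,"y":0,"z":-1,"ax":0,"ay":0,"az":0,"fingers":40},{"x":0,"y":0,"z":-1,"ax":0,"ay":0,"az":0,"fingers":40},{"x":0,"y":0,"z":-1,"ax":0,"ay":0,"az":0,"fingers":40},{"x":0,"y":0,"z":-1,"ax":0,"ay":0,"az":0,"fingers":40}]}}

```text
time_s: 11.1
tcp_pos: [0.5738, 0.2522, 0.2335]
tool_rot: [0.13, 0.991, 0.0, 0.0]
force: [-0.6, 0.7, -1.6]
gripper_width: 0.526
grip_force: 41.2
```

```bash
python3 - <<'E'
from h import *
plan(.6700,-.118,.131,75)
E
```

```text
t 11.1 tcp [0.5738 0.2522 0.2335] yaw 75.0 turn 0.0 deg az 0.0000 | after turn: x -7.55 y -13.31 z 4.10 shares | tilt 0.05 q6 -1.01
```

>>> {"method": "drive_tool", "body": {"steps": [{"x":-0.3,"y":-0.5,"z":0,"ax":0,"ay":0,"az":0,"fingers":40},{"x":-0.6,"y":-1,"z":0,"ax":0,"ay":0,"az":0,"fingers":40},{"x":-0.6,"y":-1,"z":0,"ax":0,"ay":0,"az":0,"fingers":40},{"x":-0.6,"y":-1,"z":0,"ax":0,"ay":0,"az":0,"fingers":40},{"x":-0.6,"y":-1,"z":0,"ax":0,"ay":0,"az":0,"fingers":40},{"x":-0.6,"y":-1,"z":0,"ax":0,"ay":0,"az":0,"fingers":40},{"x":-0.6,"y":-1,"z":0,"ax":0,"ay":0,"az":0,"fingers":40},{"x":-0.6,"y":-1,"z":0,"ax":0,"ay":0,"az":0,"fingers":40}]}}

```text
time_s: 11.77
tcp_pos: [0.634, 0.0401, 0.2312]
tool_rot: [0.131, 0.991, -0.0, -0.0]
force: [-0.9, 0.1, -1.7]
gripper_width: 0.525
grip_force: 41.2
```

>>> {"method": "drive_tool", "body": {"steps": [{"x":-0.6,"y":-1,"z":0,"ax":0,"ay":0,"az":0,"fingers":40},{"x":-0.6,"y":-1,"z":0,"ax":0,"ay":0,"az":0,"fingers":40},{"x":-0.6,"y":-1,"z":0,"ax":0,"ay":0,"az":0,"fingers":40},{"x":-0.6,"y":-1,"z":0,"ax":0,"ay":0,"az":0,"fingers":40},{"x":-0.5,"y":-1,"z":0,"ax":0,"ay":0,"az":0,"fingers":40},{"x":-0.2,"y":-0.8,"z":1,"ax":0,"ay":0,"az":0,"fingers":40},{"x":0,"y":0,"z":1,"ax":0,"ay":0,"az":0,"fingers":40},{"x":0,"y":0,"z":0.5,"ax":0,"ay":0,"az":0,"fingers":40}]}}

```text
time_s: 12.43
tcp_pos: [0.6697, -0.1197, 0.1657]
tool_rot: [0.132, 0.991, 0.0, -0.002]
force: [-1.3, 0.4, -1.4]
gripper_width: 0.522
grip_force: 41.3
```

>>> {"method": "drive_tool", "body": {"steps": [{"x":0,"y":0,"z":0,"ax":0,"ay":0,"az":0,"fingers":40},{"x":0,"y":0,"z":0,"ax":0,"ay":0,"az":0,"fingers":40}]}}

```text
time_s: 12.6
tcp_pos: [0.6708, -0.1175, 0.1679]
tool_rot: [0.13, 0.991, 0.0, -0.001]
force: [-0.1, 0.6, -1.2]
gripper_width: 0.529
grip_force: 41.3
```

```bash
python3 - <<'E'
from h import *
plan(.6700,-.118,.128,75)
E
```

```text
t 12.6 tcp [ 0.6708 -0.1175  0.1679] yaw 75.0 turn 0.0 deg az 0.0001 | after turn: x 0.03 y -0.03 z 1.60 shares | tilt 0.13 q6 -1.58
```

>>> {"method": "drive_tool", "body": {"steps": [{"x":0,"y":0,"z":0.8,"ax":0,"ay":0,"az":0,"fingers":40},{"x":0,"y":0,"z":0.5,"ax":0,"ay":0,"az":0,"fingers":40},{"x":0,"y":0,"z":0.2,"ax":0,"ay":0,"az":0,"fingers":40},{"x":0,"y":0,"z":0.1,"ax":0,"ay":0,"az":0,"fingers":40},{"x":0,"y":0,"z":0,"ax":0,"ay":0,"az":0,"fingers":40}]}}

```text
time_s: 13.02
tcp_pos: [0.6717, -0.1176, 0.1289]
tool_rot: [0.13, 0.991, -0.0, -0.0]
force: [-0.0, -0.1, -1.3]
gripper_width: 0.525
grip_force: 41.5
```

>>> {"method": "drive_tool", "body": {"steps": [{"x":0,"y":0,"z":0.04,"ax":0,"ay":0,"az":0,"fingers":40},{"x":0,"y":0,"z":0,"ax":0,"ay":0,"az":0,"fingers":40}]}}

```text
time_s: 13.18
tcp_pos: [0.6725, -0.118, 0.1283]
tool_rot: [0.13, 0.991, -0.0, 0.001]
force: [0.7, 0.4, 1.0]
gripper_width: 0.527
grip_force: 41.6
```

>>> {"method": "drive_tool", "body": {"steps": [{"x":0,"y":0,"z":0.04,"ax":0,"ay":0,"az":0,"fingers":40},{"x":0,"y":0,"z":0,"ax":0,"ay":0,"az":0,"fingers":40}]}}

```text
time_s: 13.35
tcp_pos: [0.6725, -0.118, 0.1283]
tool_rot: [0.13, 0.991, -0.0, 0.001]
force: [-1.3, 1.7, 7.4]
gripper_width: 0.527
grip_force: 42.3
```

>>> {"method": "drive_tool", "body": {"steps": [{"x":0,"y":0,"z":-0.04,"ax":0,"ay":0,"az":0,"fingers":46},{"x":0,"y":0,"z":0,"ax":0,"ay":0,"az":0,"fingers":64},{"x":0,"y":0,"z":0,"ax":0,"ay":0,"az":0,"fingers":64},{"x":0,"y":0,"z":0,"ax":0,"ay":0,"az":0,"fingers":64},{"x":0,"y":0,"z":-0.5,"ax":0,"ay":0,"az":0,"fingers":64},{"x":0,"y":0,"z":-1,"ax":0,"ay":0,"az":0,"fingers":64},{"x":0,"y":0,"z":-1,"ax":0,"ay":0,"az":0,"fingers":64},{"x":0,"y":0,"z":-1,"ax":0,"ay":0,"az":0,"fingers":85}]}}

```text
time_s: 14.02
tcp_pos: [0.6715, -0.1181, 0.2163]
tool_rot: [0.131, 0.991, -0.0, -0.0]
force: [-0.4, -0.8, -0.4]
gripper_width: 0.87
grip_force: 0.0
```

>>> {"method": "drive_tool", "body": {"steps": [{"x":0,"y":0,"z":0,"ax":0,"ay":0,"az":-0.018,"fingers":85},{"x":0,"y":0,"z":0,"ax":0,"ay":0,"az":-0.018,"fingers":85}]}}

```text
time_s: 14.18
tcp_pos: [0.6733, -0.1186, 0.2185]
tool_rot: [0.015, 1.0, -0.001, 0.003]
force: [-0.3, -0.1, -0.6]
gripper_width: 0.998
grip_force: 0.0
```

```bash
python3 - <<'E'
from h import *
plan(.4692,-.2179,.1,88)
E
```

```text
t 14.2 tcp [ 0.6733 -0.1186  0.2185] yaw 88.3 turn 0.3 deg az 0.0007 | after turn: x 8.02 y -4.26 z 4.74 shares | tilt 0.31 q6 -1.82
```

>>> {"method": "drive_tool", "body": {"steps": [{"x":1,"y":-0.53,"z":0,"ax":0,"ay":0,"az":0,"fingers":85},{"x":1,"y":-0.53,"z":0,"ax":0,"ay":0,"az":0,"fingers":85},{"x":1,"y":-0.53,"z":0,"ax":0,"ay":0,"az":0,"fingers":85},{"x":1,"y":-0.53,"z":0,"ax":0,"ay":0,"az":0,"fingers":85},{"x":1,"y":-0.53,"z":0,"ax":0,"ay":0,"az":0,"fingers":85},{"x":1,"y":-0.53,"z":0,"ax":0,"ay":0,"az":0,"fingers":85},{"x":1,"y":-0.53,"z":0,"ax":0,"ay":0,"az":0,"fingers":85},{"x":1,"y":-0.53,"z":0,"ax":0,"ay":0,"az":0,"fingers":85}]}}

```text
time_s: 14.85
tcp_pos: [0.467, -0.2175, 0.2157]
tool_rot: [0.018, 1.0, -0.0, 0.0]
force: [0.2, 0.9, 0.1]
gripper_width: 0.993
grip_force: 0.0
```

```bash
cat >> h.py <<'E'
def rect(c,z):
    q=np.array([onz("top",u,v,z)[:2] for u,v in c[:,0]],np.float32)*1000
    r=cv2.minAreaRect(q); b=cv2.boxPoints(r); L=max([b[1]-b[0],b[2]-b[1]],key=np.linalg.norm)
    return np.round(r[0],1),np.round(sorted(r[1]),1),round(float(np.degrees(np.arctan2(L[1],L[0]))%180),1)
def look(name):
    I=robot.snapshot("top"); cv2.imwrite(f"pics/{name}.png",I); M=masks(I)
    for c in blobs(M["wood"],800): print("board",cen(c).round(1),cv2.contourArea(c),rect(c,.012))
    for c in blobs(M["white"],500):
        if cv2.contourArea(c)<1100: print("box",cen(c).round(1),cv2.contourArea(c),*[rect(c,z) for z in(.03,)])
    for k in("green","red"):
        for c in blobs(M[k],50): print(k,cen(c).round(1),cv2.contourArea(c),onz("top",*cen(c),.16 if k=="green" else .03)[:2].round(4))
E
python3 - <<'E'
from h import *
look("t5")
plan(.4692,-.2179,.003,88)
E
```

```text
board [275.8 230.7] 3171.5 (array([489.4, -24.1]), array([129.3, 178.6]), 6.2)
box [285.3 157.8] 543.0 (array([680.7, -53.2]), array([ 42.9, 107.4]), 92.6)
box [555.6 119. ] 547.5 (array([ 736.2, -782.1]), array([ 24.8, 294.2]), 174.6)
red [171.9 257.1] 116.0 [0.4241 0.2458]
red [485.8 187. ] 53.5 [ 0.5922 -0.5842]
t 14.9 tcp [ 0.4622 -0.2185  0.2153] yaw 88.0 turn -0.0 deg az -0.0001 | after turn: x -0.28 y 0.03 z 8.49 shares | tilt 0.26 q6 -2.11
```

View pics/t5.png

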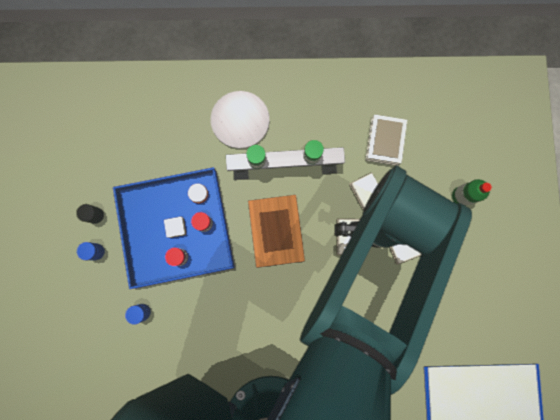

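Top view: both jars stand on the ledge at (256,154) and (314,149), the board is unmoved at (276,231), and the arm is over box B. I descend on B.

>>> {"method": "drive_tool", "body": {"steps": [{"x":-0.1,"y":0,"z":1,"ax":0,"ay":0,"az":0,"fingers":85},{"x":0,"y":0,"z":1,"ax":0,"ay":0,"az":0,"fingers":85},{"x":0,"y":0,"z":1,"ax":0,"ay":0,"az":0,"fingers":85},{"x":0,"y":0,"z":1,"ax":0,"ay":0,"az":0,"fingers":85},{"x":0,"y":0,"z":1,"ax":0,"ay":0,"az":0,"fingers":85},{"x":0,"y":0,"z":1,"ax":0,"ay":0,"az":0,"fingers":85},{"x":0,"y":0,"z":0,"ax":0,"ay":0,"az":0,"fingers":85},{"x":0,"y":0,"z":0,"ax":0,"ay":0,"az":0,"fingers":85}]}}

```text
time_s: 15.57
tcp_pos: [0.47, -0.2166, 0.0646]
tool_rot: [0.018, 1.0, 0.001, -0.001]
force: [-0.6, -0.3, 0.1]
gripper_width: 0.996
grip_force: 0.0
```

```bash
python3 - <<'E'
from h import *
plan(.4692,-.2179,.003,88)
E
```

```text
t 15.6 tcp [ 0.47   -0.2166  0.0646] yaw 88.0 turn -0.0 deg az -0.0001 | after turn: x 0.03 y -0.05 z 2.46 shares | tilt 0.14 q6 -2.10
```

>>> {"method": "drive_tool", "body": {"steps": [{"x":0,"y":-0.05,"z":0.8,"ax":0,"ay":0,"az":0,"fingers":85},{"x":0,"y":0,"z":0.8,"ax":0,"ay":0,"az":0,"fingers":85},{"x":0,"y":0,"z":0.6,"ax":0,"ay":0,"az":0,"fingers":85},{"x":0,"y":0,"z":0.2,"ax":0,"ay":0,"az":0,"fingers":85},{"x":0,"y":0,"z":0,"ax":0,"ay":0,"az":0,"fingers":85}]}}

```text
time_s: 15.98
tcp_pos: [0.471, -0.2185, 0.0054]
tool_rot: [0.018, 1.0, -0.0, 0.0]
force: [0.1, -0.4, -0.6]
gripper_width: 0.998
grip_force: 0.0
```

>>> {"method": "drive_tool", "body": {"steps": [{"x":0,"y":0,"z":0,"ax":0,"ay":0,"az":0,"fingers":62},{"x":0,"y":0,"z":0,"ax":0,"ay":0,"az":0,"fingers":62},{"x":0,"y":0,"z":0,"ax":0,"ay":0,"az":0,"fingers":62},{"x":0,"y":0,"z":0,"ax":0,"ay":0,"az":0,"fingers":62}], "force": 35}}

```text
time_s: 16.32
tcp_pos: [0.4717, -0.219, 0.0065]
tool_rot: [0.018, 1.0, -0.001, 0.001]
force: [-0.1, 0.6, 7.1]
gripper_width: 0.787
grip_force: 40.1
```

>>> {"method": "drive_tool", "body": {"steps": [{"x":0,"y":0,"z":-0.4,"ax":0,"ay":0,"az":0,"fingers":62},{"x":0,"y":0,"z":-0.8,"ax":0,"ay":0,"az":0,"fingers":62},{"x":0,"y":0,"z":-1,"ax":0,"ay":0,"az":0,"fingers":62},{"x":0,"y":0,"z":-1,"ax":0,"ay":0,"az":0,"fingers":62},{"x":0,"y":0,"z":0,"ax":0,"ay":0,"az":0,"fingers":62},{"x":0,"y":0,"z":0,"ax":0,"ay":0,"az":0,"fingers":62}]}}

```text
time_s: 16.82
tcp_pos: [0.4718, -0.2191, 0.087]
tool_rot: [0.018, 1.0, -0.001, 0.002]
force: [-0.2, -0.2, -2.0]
gripper_width: 0.788
grip_force: 40.3
```

```bash
python3 - <<'E'
from h import *
I=robot.snapshot("scene"); cv2.imwrite("pics/s6.png",cv2.resize(I[170:290,150:310],None,fx=3,fy=3,interpolation=cv2.INTER_CUBIC))
plan(.4894,-.0241,.020,96.2)
E
```

```text
t 16.9 tcp [ 0.4707 -0.2184  0.0857] yaw 88.0 turn -8.2 deg az -0.0229 | after turn: x -1.58 y 7.65 z 2.63 shares | tilt 0.10 q6 -2.10
```

View pics/s6.png

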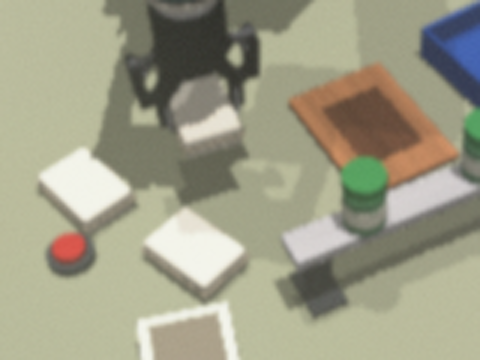

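The crop shows box B held level in the gripper at (207,115), with the other boxes at (87,188) and (195,250) untouched. I move it to the board.

>>> {"method": "drive_tool", "body": {"steps": [{"x":0,"y":0,"z":0,"ax":0,"ay":0,"az":-0.0115,"fingers":62},{"x":0,"y":0,"z":0,"ax":0,"ay":0,"az":-0.0114,"fingers":62},{"x":-0.2,"y":0.9,"z":0,"ax":0,"ay":0,"az":0,"fingers":62},{"x":-0.2,"y":0.9,"z":0,"ax":0,"ay":0,"az":0,"fingers":62},{"x":-0.2,"y":0.9,"z":0,"ax":0,"ay":0,"az":0,"fingers":62},{"x":-0.2,"y":0.9,"z":0,"ax":0,"ay":0,"az":0,"fingers":62},{"x":-0.2,"y":0.9,"z":0,"ax":0,"ay":0,"az":0,"fingers":62},{"x":-0.2,"y":0.9,"z":0,"ax":0,"ay":0,"az":0,"fingers":62}]}}

```text
time_s: 17.53
tcp_pos: [0.4844, -0.0794, 0.0835]
tool_rot: [-0.054, 0.999, 0.0, -0.001]
force: [0.2, -0.0, -1.0]
gripper_width: 0.787
grip_force: 40.3
```

>>> {"method": "drive_tool", "body": {"steps": [{"x":-0.2,"y":0.9,"z":0.5,"ax":0,"ay":0,"az":0,"fingers":62},{"x":-0.2,"y":0.9,"z":0.5,"ax":0,"ay":0,"az":0,"fingers":62},{"x":0,"y":0.4,"z":0.5,"ax":0,"ay":0,"az":0,"fingers":62},{"x":0,"y":0,"z":0.4,"ax":0,"ay":0,"az":0,"fingers":62},{"x":0,"y":0,"z":0,"ax":0,"ay":0,"az":0,"fingers":62},{"x":0,"y":0,"z":0,"ax":0,"ay":0,"az":0,"fingers":62}]}}

```text
time_s: 18.03
tcp_pos: [0.4887, -0.0253, 0.0363]
tool_rot: [-0.054, 0.999, 0.0, -0.001]
force: [-0.0, -0.1, -1.7]
gripper_width: 0.788
grip_force: 40.2
```

```bash
python3 - <<'E'
from h import *
plan(.4911,-.0240,.020,96.2)
E
```

```text
t 18.0 tcp [ 0.4887 -0.0253  0.0363] yaw 96.2 turn 0.0 deg az 0.0000 | after turn: x -0.10 y 0.04 z 0.65 shares | tilt 0.15 q6 -1.87
```

>>> {"method": "drive_tool", "body": {"steps": [{"x":-0.1,"y":0.04,"z":0.4,"ax":0,"ay":0,"az":0,"fingers":62},{"x":0,"y":0,"z":0.15,"ax":0,"ay":0,"az":0,"fingers":62},{"x":0,"y":0,"z":0.05,"ax":0,"ay":0,"az":0,"fingers":62},{"x":0,"y":0,"z":0,"ax":0,"ay":0,"az":0,"fingers":62},{"x":0,"y":0,"z":0,"ax":0,"ay":0,"az":0,"fingers":62}]}}

```text
time_s: 18.45
tcp_pos: [0.4921, -0.0241, 0.0224]
tool_rot: [-0.054, 0.999, -0.0, -0.0]
force: [-0.2, -0.1, -0.3]
gripper_width: 0.787
grip_force: 40.2
```

>>> {"method": "drive_tool", "body": {"steps": [{"x":0,"y":0,"z":0.04,"ax":0,"ay":0,"az":0,"fingers":62},{"x":0,"y":0,"z":0,"ax":0,"ay":0,"az":0,"fingers":62}]}}

```text
time_s: 18.62
tcp_pos: [0.4922, -0.0239, 0.0215]
tool_rot: [-0.054, 0.999, -0.0, 0.0]
force: [0.4, 0.1, -1.3]
gripper_width: 0.786
grip_force: 40.2
```

>>> {"method": "drive_tool", "body": {"steps": [{"x":0,"y":0,"z":0.04,"ax":0,"ay":0,"az":0,"fingers":62},{"x":0,"y":0,"z":0,"ax":0,"ay":0,"az":0,"fingers":62}]}}

```text
time_s: 18.78
tcp_pos: [0.4921, -0.0238, 0.0203]
tool_rot: [-0.054, 0.999, -0.0, 0.0]
force: [0.2, 0.3, -0.8]
gripper_width: 0.786
grip_force: 40.2
```

>>> {"method": "drive_tool", "body": {"steps": [{"x":0.02,"y":0,"z":0.04,"ax":0,"ay":0,"az":0,"fingers":62},{"x":0,"y":0,"z":0,"ax":0,"ay":0,"az":0,"fingers":62}]}}

```text
time_s: 18.95
tcp_pos: [0.4914, -0.0238, 0.0192]
tool_rot: [-0.054, 0.999, -0.0, -0.0]
force: [-0.5, 0.1, -0.5]
gripper_width: 0.787
grip_force: 40.2
```

>>> {"method": "drive_tool", "body": {"steps": [{"x":0,"y":0,"z":0.04,"ax":0,"ay":0,"az":0,"fingers":62},{"x":0,"y":0,"z":0,"ax":0,"ay":0,"az":0,"fingers":62}]}}

```text
time_s: 19.12
tcp_pos: [0.4915, -0.0238, 0.0186]
tool_rot: [-0.054, 0.999, -0.0, -0.0]
force: [-1.4, 0.9, 3.6]
gripper_width: 0.786
grip_force: 40.8
```

>>> {"method": "drive_tool", "body": {"steps": [{"x":0,"y":0,"z":0.03,"ax":0,"ay":0,"az":0,"fingers":62},{"x":0,"y":0,"z":0,"ax":0,"ay":0,"az":0,"fingers":62}]}}

```text
time_s: 19.28
tcp_pos: [0.4916, -0.0238, 0.0185]
tool_rot: [-0.054, 0.999, -0.0, 0.0]
force: [-3.0, 0.2, 13.2]
gripper_width: 0.785
grip_force: 42.0
```

>>> {"method": "drive_tool", "body": {"steps": [{"x":0,"y":0,"z":-0.05,"ax":0,"ay":0,"az":0,"fingers":67},{"x":0,"y":0,"z":0,"ax":0,"ay":0,"az":0,"fingers":85},{"x":0,"y":0,"z":0,"ax":0,"ay":0,"az":0,"fingers":85},{"x":0,"y":0,"z":0,"ax":0,"ay":0,"az":0,"fingers":85},{"x":0,"y":0,"z":-0.6,"ax":0,"ay":0,"az":0,"fingers":85},{"x":0,"y":0,"z":-1,"ax":0,"ay":0,"az":0,"fingers":85},{"x":0,"y":0,"z":-1,"ax":0,"ay":0,"az":0,"fingers":85},{"x":0,"y":0,"z":-1,"ax":0,"ay":0,"az":0,"fingers":85}]}}

```text
time_s: 19.95
tcp_pos: [0.4911, -0.0238, 0.1094]
tool_rot: [-0.054, 0.999, 0.0, -0.001]
force: [-0.0, -0.0, -0.5]
gripper_width: 0.996
grip_force: 0.0
```

>>> {"method": "drive_tool", "body": {"steps": [{"x":0,"y":0,"z":-1,"ax":0,"ay":0,"az":-0.018,"fingers":85},{"x":0,"y":0,"z":-1,"ax":0,"ay":0,"az":-0.018,"fingers":85},{"x":0,"y":0,"z":-1,"ax":0,"ay":0,"az":-0.019,"fingers":85}]}}

```text
time_s: 20.2
tcp_pos: [0.4912, -0.0237, 0.1849]
tool_rot: [-0.228, 0.974, 0.0, -0.0]
force: [0.1, 0.2, -0.9]
gripper_width: 0.996
grip_force: 0.0
```

```bash
python3 - <<'E'
from h import *
plan(.5831,-.2732,.03,116)
E
```

```text
t 20.2 tcp [ 0.4912 -0.0237  0.1849] yaw 116.3 turn 0.3 deg az 0.0009 | after turn: x 1.07 y -10.58 z 6.19 shares | tilt 0.03 q6 -2.22
```

>>> {"method": "drive_tool", "body": {"steps": [{"x":0.1,"y":-1,"z":0,"ax":0,"ay":0,"az":0,"fingers":85},{"x":0.1,"y":-1,"z":0,"ax":0,"ay":0,"az":0,"fingers":85},{"x":0.1,"y":-1,"z":0,"ax":0,"ay":0,"az":0,"fingers":85},{"x":0.1,"y":-1,"z":0,"ax":0,"ay":0,"az":0,"fingers":85},{"x":0.1,"y":-1,"z":0,"ax":0,"ay":0,"az":0,"fingers":85},{"x":0.1,"y":-1,"z":0,"ax":0,"ay":0,"az":0,"fingers":85},{"x":0.1,"y":-1,"z":0,"ax":0,"ay":0,"az":0,"fingers":85},{"x":0.1,"y":-1,"z":0,"ax":0,"ay":0,"az":0,"fingers":85}]}}

```text
time_s: 20.87
tcp_pos: [0.5614, -0.2135, 0.1834]
tool_rot: [-0.225, 0.974, 0.0, -0.0]
force: [-0.2, 1.0, -0.5]
gripper_width: 0.997
grip_force: 0.0
```

>>> {"method": "drive_tool", "body": {"steps": [{"x":0.1,"y":-1,"z":0,"ax":0,"ay":0,"az":0,"fingers":85},{"x":0.1,"y":-1,"z":0,"ax":0,"ay":0,"az":0,"fingers":85},{"x":0,"y":-0.6,"z":0.5,"ax":0,"ay":0,"az":0.0009,"fingers":85},{"x":0,"y":0,"z":1,"ax":0,"ay":0,"az":0,"fingers":85},{"x":0,"y":0,"z":1,"ax":0,"ay":0,"az":0,"fingers":85},{"x":0,"y":0,"z":1,"ax":0,"ay":0,"az":0,"fingers":85},{"x":0,"y":0,"z":1,"ax":0,"ay":0,"az":0,"fingers":85},{"x":0,"y":0,"z":0,"ax":0,"ay":0,"az":0,"fingers":85}]}}

```text
time_s: 21.53
tcp_pos: [0.5816, -0.271, 0.066]
tool_rot: [-0.222, 0.975, 0.003, -0.003]
force: [-0.8, 0.8, -0.2]
gripper_width: 0.996
grip_force: 0.0
```

```bash
python3 - <<'E'
from h import *
look("t7")
plan(.5831,-.2732,.007,116)
E
```

```text
box [285.2 157.9] 568.0 (array([680.5, -54.3]), array([ 44. , 109.9]), 92.9)
box [554.9 110.3] 774.0 (array([ 742.3, -778.5]), array([ 33.2, 359.8]), 174.6)
red [485.9 186.9] 52.5 [ 0.5923 -0.5844]
t 21.6 tcp [ 0.5829 -0.2716  0.0684] yaw 115.7 turn -0.3 deg az -0.0009 | after turn: x 0.02 y -0.06 z 2.46 shares | tilt 0.39 q6 -2.56
```

>>> {"method": "drive_tool", "body": {"steps": [{"x":0,"y":-0.06,"z":0.8,"ax":0,"ay":0,"az":0,"fingers":85},{"x":0,"y":0,"z":0.8,"ax":0,"ay":0,"az":0,"fingers":85},{"x":0,"y":0,"z":0.6,"ax":0,"ay":0,"az":0,"fingers":85},{"x":0,"y":0,"z":0.2,"ax":0,"ay":0,"az":0,"fingers":85},{"x":0,"y":0,"z":0,"ax":0,"ay":0,"az":0,"fingers":85},{"x":0,"y":0,"z":0,"ax":0,"ay":0,"az":0,"fingers":85}]}}

```text
time_s: 22.08
tcp_pos: [0.5868, -0.2748, 0.0127]
tool_rot: [-0.222, 0.975, -0.001, 0.001]
force: [-0.1, -0.4, 0.5]
gripper_width: 0.997
grip_force: 0.0
```

>>> {"method": "drive_tool", "body": {"steps": [{"x":0,"y":0,"z":0,"ax":0,"ay":0,"az":0,"fingers":62},{"x":0,"y":0,"z":0,"ax":0,"ay":0,"az":0,"fingers":62},{"x":0,"y":0,"z":0,"ax":0,"ay":0,"az":0,"fingers":62},{"x":0,"y":0,"z":0,"ax":0,"ay":0,"az":0,"fingers":62}]}}

```text
time_s: 22.42
tcp_pos: [0.5871, -0.2749, 0.0132]
tool_rot: [-0.222, 0.975, -0.001, 0.001]
force: [-0.2, -1.0, 6.6]
gripper_width: 0.78
grip_force: 39.4
```

>>> {"method": "drive_tool", "body": {"steps": [{"x":0,"y":0,"z":-0.4,"ax":0,"ay":0,"az":0,"fingers":62},{"x":0,"y":0,"z":-0.8,"ax":0,"ay":0,"az":0,"fingers":62},{"x":0,"y":0,"z":-1,"ax":0,"ay":0,"az":0,"fingers":62},{"x":0,"y":0,"z":-1,"ax":0,"ay":0,"az":0,"fingers":62},{"x":0,"y":0,"z":-1,"ax":0,"ay":0,"az":0,"fingers":62},{"x":0,"y":0,"z":-0.5,"ax":0,"ay":0,"az":0,"fingers":62},{"x":0,"y":0,"z":0,"ax":0,"ay":0,"az":0,"fingers":62},{"x":0,"y":0,"z":0,"ax":0,"ay":0,"az":0,"fingers":62}]}}

```text
time_s: 23.08
tcp_pos: [0.5862, -0.2745, 0.1294]
tool_rot: [-0.222, 0.975, -0.001, 0.0]
force: [0.5, 0.8, -1.0]
gripper_width: 0.783
grip_force: 40.3
```

```bash
python3 - <<'E'
from h import *
plan(.4894,-.0241,.020,96.2)
I=robot.snapshot("scene"); cv2.imwrite("pics/s8.png",cv2.resize(I[170:290,150:310],None,fx=3,fy=3,interpolation=cv2.INTER_CUBIC))
E
```

```text
t 23.1 tcp [ 0.5862 -0.2745  0.1294] yaw 115.7 turn 19.5 deg az 0.0541 | after turn: x 2.77 y 10.37 z 4.38 shares | tilt 0.09 q6 -2.56
```

View pics/s8.png

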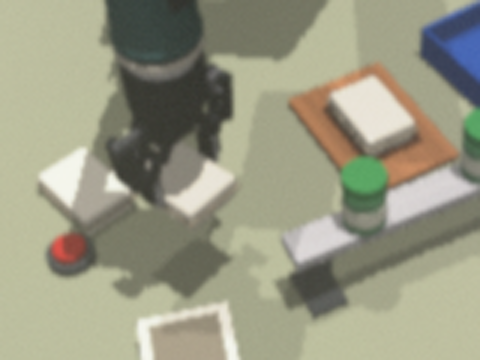

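Box A is held level at crop (190,190), and box B sits centred on the board at (372,112). I move towards the board and check box B's position from the scene view.

>>> {"method": "drive_tool", "body": {"steps": [{"x":0,"y":0,"z":0,"ax":0,"ay":0,"az":0.018,"fingers":62},{"x":0,"y":0,"z":0,"ax":0,"ay":0,"az":0.018,"fingers":62},{"x":0,"y":0,"z":0,"ax":0,"ay":0,"az":0.018,"fingers":62},{"x":0.25,"y":1,"z":0,"ax":0,"ay":0,"az":0,"fingers":62},{"x":0.25,"y":1,"z":0,"ax":0,"ay":0,"az":0,"fingers":62},{"x":0.25,"y":1,"z":0,"ax":0,"ay":0,"az":0,"fingers":62},{"x":0.25,"y":1,"z":0,"ax":0,"ay":0,"az":0,"fingers":62},{"x":0.25,"y":1,"z":0,"ax":0,"ay":0,"az":0,"fingers":62}]}}

```text
time_s: 23.8
tcp_pos: [0.5392, -0.1519, 0.1266]
tool_rot: [-0.054, 0.999, 0.001, -0.002]
force: [-0.1, 0.3, -0.0]
gripper_width: 0.79
grip_force: 40.3
```

```bash
python3 - <<'E'
from h import *
I=robot.snapshot("scene"); T=robot.snapshot("top"); cv2.imwrite("pics/t9.png",T); cv2.imwrite("pics/s9.png",I)
for n,J in(("scene",I),("top",T)):
  for z,k in((.042,"white"),(.012,"wood")):
    for c in blobs(masks(J)[k],200):
        p=onz(n,*cen(c),z)
        if abs(p[0]-.489)<.08 and abs(p[1]+.024)<.09:
            q=np.array([onz(n,u,v,z)[:2] for u,v in c[:,0]],np.float32)*1000; r=cv2.minAreaRect(q)
            print(n,k,cv2.contourArea(c),p.round(4),np.round(r[0],1),np.round(r[1],1),round(r[2],1))
plan(.4916,-.0238,.10,96.2)
E
```

```text
scene white 317.5 [ 0.4947 -0.0258  0.042 ] [493.8 -25.2] [93.5 63.5] 6.7
scene wood 303.0 [0.5273 0.0069 0.012 ] [490.3 -10.3] [179.9  97.9] 7.5
top white 829.5 [ 0.4892 -0.0233  0.042 ] [488.3 -23.5] [93.4 65.5] 6.3
top wood 1547.5 [ 0.5016 -0.0089  0.012 ] [489.4 -23.9] [178.5 129. ] 6.1
t 23.9 tcp [ 0.537  -0.1491  0.1263] yaw 96.4 turn 0.2 deg az 0.0005 | after turn: x 1.26 y 5.18 z 1.05 shares | tilt 0.48 q6 -2.08
```

Box B is within 1 mm of the board centre. The grip offset is the same, so I place A on it with the same TCP target.

>>> {"method": "drive_tool", "body": {"steps": [{"x":0.25,"y":1,"z":0,"ax":0,"ay":0,"az":0,"fingers":62},{"x":0.25,"y":1,"z":0,"ax":0,"ay":0,"az":0,"fingers":62},{"x":0.25,"y":1,"z":0,"ax":0,"ay":0,"az":0.0005,"fingers":62},{"x":0.25,"y":1,"z":0.3,"ax":0,"ay":0,"az":0,"fingers":62},{"x":0.2,"y":0.9,"z":0.3,"ax":0,"ay":0,"az":0,"fingers":62},{"x":0,"y":0.2,"z":0.6,"ax":0,"ay":0,"az":0,"fingers":62},{"x":0,"y":0,"z":0.6,"ax":0,"ay":0,"az":0,"fingers":62},{"x":0,"y":0,"z":0,"ax":0,"ay":0,"az":0,"fingers":62}]}}

```text
time_s: 24.57
tcp_pos: [0.4951, -0.0292, 0.0806]
tool_rot: [-0.053, 0.999, 0.001, -0.003]
force: [-0.6, 0.1, -1.2]
gripper_width: 0.789
grip_force: 40.2
```

>>> {"method": "drive_tool", "body": {"steps": [{"x":0,"y":0,"z":0,"ax":0,"ay":0,"az":0,"fingers":62},{"x":0,"y":0,"z":0,"ax":0,"ay":0,"az":0,"fingers":62}]}}

```text
time_s: 24.73
tcp_pos: [0.4979, -0.0304, 0.0836]
tool_rot: [-0.053, 0.999, -0.0, -0.0]
force: [-0.4, -0.6, -1.4]
gripper_width: 0.783
grip_force: 40.2
```

```bash
python3 - <<'E'
from h import *
plan(.4919,-.0240,.055,96.2)
E
```

```text
t 24.7 tcp [ 0.4979 -0.0304  0.0836] yaw 96.0 turn -0.2 deg az -0.0004 | after turn: x 0.21 y 0.28 z 1.14 shares | tilt 0.04 q6 -1.88
```

>>> {"method": "drive_tool", "body": {"steps": [{"x":0.21,"y":0.28,"z":0.4,"ax":0,"ay":0,"az":0,"fingers":62},{"x":0,"y":0,"z":0.4,"ax":0,"ay":0,"az":0,"fingers":62},{"x":0,"y":0,"z":0.1,"ax":0,"ay":0,"az":0,"fingers":62},{"x":0,"y":0,"z":0.1,"ax":0,"ay":0,"az":0,"fingers":62},{"x":0,"y":0,"z":0,"ax":0,"ay":0,"az":0,"fingers":62},{"x":0,"y":0,"z":0,"ax":0,"ay":0,"az":0,"fingers":62}]}}

```text
time_s: 25.23
tcp_pos: [0.4923, -0.0239, 0.059]
tool_rot: [-0.053, 0.999, -0.0, 0.0]
force: [-1.1, -0.5, -1.2]
gripper_width: 0.782
grip_force: 40.3
```

>>> {"method": "drive_tool", "body": {"steps": [{"x":0,"y":0,"z":0.04,"ax":0,"ay":0,"az":0,"fingers":62},{"x":0,"y":0,"z":0,"ax":0,"ay":0,"az":0,"fingers":62}]}}

```text
time_s: 25.4
tcp_pos: [0.4922, -0.0237, 0.058]
tool_rot: [-0.053, 0.999, -0.0, 0.0]
force: [0.0, 0.1, -1.8]
gripper_width: 0.787
grip_force: 40.3
```

>>> {"method": "drive_tool", "body": {"steps": [{"x":0,"y":0,"z":0.04,"ax":0,"ay":0,"az":0,"fingers":62},{"x":0,"y":0,"z":0,"ax":0,"ay":0,"az":0,"fingers":62}]}}

```text
time_s: 25.57
tcp_pos: [0.4919, -0.0235, 0.0568]
tool_rot: [-0.053, 0.999, -0.0, 0.0]
force: [-0.8, -0.3, -1.8]
gripper_width: 0.783
grip_force: 40.3
```

>>> {"method": "drive_tool", "body": {"steps": [{"x":0,"y":-0.02,"z":0.04,"ax":0,"ay":0,"az":0,"fingers":62},{"x":0,"y":0,"z":0,"ax":0,"ay":0,"az":0,"fingers":62}]}}

```text
time_s: 25.73
tcp_pos: [0.4918, -0.024, 0.0557]
tool_rot: [-0.053, 0.999, -0.0, -0.0]
force: [-0.1, -0.1, -1.7]
gripper_width: 0.78
grip_force: 40.3
```

>>> {"method": "drive_tool", "body": {"steps": [{"x":0,"y":0,"z":0.04,"ax":0,"ay":0,"az":0,"fingers":62},{"x":0,"y":0,"z":0,"ax":0,"ay":0,"az":0,"fingers":62}]}}

```text
time_s: 25.9
tcp_pos: [0.4919, -0.0241, 0.0552]
tool_rot: [-0.053, 0.999, -0.0, 0.0]
force: [-1.1, -0.1, 4.1]
gripper_width: 0.784
grip_force: 40.9
```

>>> {"method": "drive_tool", "body": {"steps": [{"x":0,"y":0,"z":0.02,"ax":0,"ay":0,"az":0,"fingers":62},{"x":0,"y":0,"z":0,"ax":0,"ay":0,"az":0,"fingers":62}]}}

```text
time_s: 26.07
tcp_pos: [0.492, -0.0241, 0.0551]
tool_rot: [-0.053, 0.999, -0.0, 0.0]
force: [-2.2, -0.1, 9.9]
gripper_width: 0.785
grip_force: 41.5
```

>>> {"method": "drive_tool", "body": {"steps": [{"x":0,"y":0,"z":-0.03,"ax":0,"ay":0,"az":0,"fingers":67},{"x":0,"y":0,"z":0,"ax":0,"ay":0,"az":0,"fingers":85},{"x":0,"y":0,"z":0,"ax":0,"ay":0,"az":0,"fingers":85},{"x":0,"y":0,"z":0,"ax":0,"ay":0,"az":0,"fingers":85},{"x":0,"y":0,"z":-0.6,"ax":0,"ay":0,"az":0,"fingers":85},{"x":0,"y":0,"z":-1,"ax":0,"ay":0,"az":0,"fingers":85},{"x":0,"y":0,"z":-1,"ax":0,"ay":0,"az":0,"fingers":85},{"x":0,"y":0,"z":-1,"ax":0,"ay":0,"az":0,"fingers":85}]}}

```text
time_s: 26.73
tcp_pos: [0.4914, -0.0239, 0.1457]
tool_rot: [-0.053, 0.999, 0.0, -0.001]
force: [0.3, -0.5, -0.1]
gripper_width: 0.996
grip_force: 0.0
```

>>> {"method": "drive_tool", "body": {"steps": [{"x":0,"y":0,"z":-0.5,"ax":0,"ay":0,"az":-0.0195,"fingers":85},{"x":0,"y":0,"z":-0.5,"ax":0,"ay":0,"az":-0.019,"fingers":85},{"x":0,"y":0,"z":0,"ax":0,"ay":0,"az":0,"fingers":85}]}}

```text
time_s: 26.98
tcp_pos: [0.4936, -0.0243, 0.1723]
tool_rot: [-0.175, 0.985, -0.001, 0.002]
force: [0.7, 0.9, 0.3]
gripper_width: 0.992
grip_force: 0.0
```

```bash
python3 - <<'E'
from h import *
plan(.4525,-.3545,.02,110)
E
```

```text
t 27.0 tcp [ 0.4936 -0.0243  0.1723] yaw 110.2 turn 0.2 deg az 0.0005 | after turn: x 6.06 y -11.85 z 6.09 shares | tilt 0.27 q6 -2.11
```

>>> {"method": "drive_tool", "body": {"steps": [{"x":0.5,"y":-1,"z":0,"ax":0,"ay":0,"az":0,"fingers":85},{"x":0.5,"y":-1,"z":0,"ax":0,"ay":0,"az":0,"fingers":85},{"x":0.5,"y":-1,"z":0,"ax":0,"ay":0,"az":0,"fingers":85},{"x":0.5,"y":-1,"z":0,"ax":0,"ay":0,"az":0,"fingers":85},{"x":0.5,"y":-1,"z":0,"ax":0,"ay":0,"az":0,"fingers":85},{"x":0.5,"y":-1,"z":0,"ax":0,"ay":0,"az":0,"fingers":85},{"x":0.5,"y":-1,"z":0,"ax":0,"ay":0,"az":0,"fingers":85},{"x":0.5,"y":-1,"z":0,"ax":0,"ay":0,"az":0,"fingers":85}]}}

```text
time_s: 27.65
tcp_pos: [0.4652, -0.2472, 0.1689]
tool_rot: [-0.171, 0.985, 0.001, -0.001]
force: [0.4, 0.9, -1.0]
gripper_width: 0.997
grip_force: 0.0
```

>>> {"method": "drive_tool", "body": {"steps": [{"x":0.5,"y":-1,"z":0,"ax":0,"ay":0,"az":0,"fingers":85},{"x":0.5,"y":-1,"z":0,"ax":0,"ay":0,"az":0,"fingers":85},{"x":0.5,"y":-1,"z":0,"ax":0,"ay":0,"az":0,"fingers":85},{"x":0.5,"y":-0.9,"z":0.5,"ax":0,"ay":0,"az":0,"fingers":85},{"x":0,"y":0,"z":1,"ax":0,"ay":0,"az":0,"fingers":85},{"x":0,"y":0,"z":1,"ax":0,"ay":0,"az":0,"fingers":85},{"x":0,"y":0,"z":1,"ax":0,"ay":0,"az":0,"fingers":85},{"x":0,"y":0,"z":0,"ax":0,"ay":0,"az":0,"fingers":85}]}}

```text
time_s: 28.32
tcp_pos: [0.4489, -0.3521, 0.0771]
tool_rot: [-0.171, 0.985, 0.004, -0.003]
force: [-0.5, 0.3, -0.0]
gripper_width: 0.999
grip_force: 0.0
```

>>> {"method": "drive_tool", "body": {"steps": [{"x":0,"y":0,"z":0,"ax":0,"ay":0,"az":0,"fingers":85},{"x":0,"y":0,"z":0,"ax":0,"ay":0,"az":0,"fingers":85}]}}

```text
time_s: 28.48
tcp_pos: [0.4525, -0.355, 0.0829]
tool_rot: [-0.172, 0.985, -0.0, 0.0]
force: [-0.4, 0.5, 0.3]
gripper_width: 0.994
grip_force: 0.0
```

```bash
python3 - <<'E'
from h import *
look("t10")
plan(.4525,-.3545,.009,110)
E
```

```text
board [275.8 230.7] 3165.5 (array([489.3, -24.1]), array([129.2, 178.7]), 6.2)
box [275.7 228.8] 871.5 (array([490.9, -23.9]), array([67.9, 96.8]), 6.2)
box [285.4 157.8] 548.0 (array([680.7, -54.4]), array([ 43.1, 110. ]), 92.4)
box [555.2 113.4] 693.5 (array([ 752.9, -792.3]), array([ 32.2, 334.4]), 179.2)
red [170.6 257.7] 79.5 [0.4227 0.2489]
red [414.4 215. ] 110.0 [ 0.5211 -0.3894]
red [485.8 186.9] 54.0 [ 0.5923 -0.5841]
t 28.5 tcp [ 0.453  -0.3554  0.0836] yaw 109.9 turn -0.1 deg az -0.0004 | after turn: x 0.01 y 0.04 z 2.99 shares | tilt 0.10 q6 -2.70
```

View pics/t10.png

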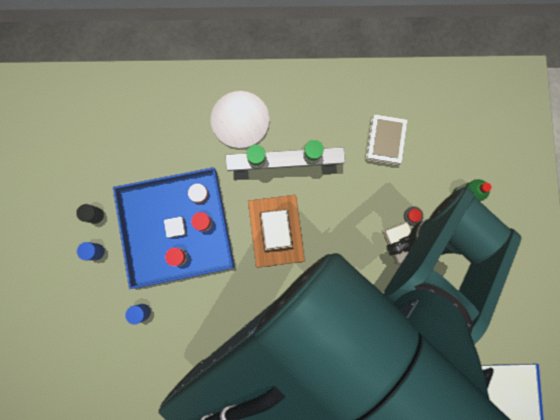

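Top view: boxes A and B are stacked at (276,229), central on the board. The jars stand, the soap and other bystanders are unmoved, and the gripper is over box C next to the bell (414,215).

>>> {"method": "drive_tool", "body": {"steps": [{"x":0,"y":0,"z":0.8,"ax":0,"ay":0,"az":0,"fingers":85},{"x":0,"y":0,"z":0.8,"ax":0,"ay":0,"az":0,"fingers":85},{"x":0,"y":0,"z":0.8,"ax":0,"ay":0,"az":0,"fingers":85},{"x":0,"y":0,"z":0.4,"ax":0,"ay":0,"az":0,"fingers":85},{"x":0,"y":0,"z":0,"ax":0,"ay":0,"az":0,"fingers":85},{"x":0,"y":0,"z":0,"ax":0,"ay":0,"az":0,"fingers":85}]}}

```text
time_s: 29.03
tcp_pos: [0.4526, -0.3551, 0.0133]
tool_rot: [-0.173, 0.985, -0.0, 0.0]
force: [0.3, -0.8, 1.0]
gripper_width: 0.996
grip_force: 0.0
```

>>> {"method": "drive_tool", "body": {"steps": [{"x":0,"y":0,"z":0,"ax":0,"ay":0,"az":0,"fingers":62},{"x":0,"y":0,"z":0,"ax":0,"ay":0,"az":0,"fingers":62},{"x":0,"y":0,"z":0,"ax":0,"ay":0,"az":0,"fingers":62},{"x":0,"y":0,"z":0,"ax":0,"ay":0,"az":0,"fingers":62}]}}

```text
time_s: 29.37
tcp_pos: [0.4532, -0.3558, 0.0143]
tool_rot: [-0.173, 0.985, -0.001, 0.001]
force: [-0.4, 0.8, 6.5]
gripper_width: 0.785
grip_force: 39.4
```

>>> {"method": "drive_tool", "body": {"steps": [{"x":0,"y":0,"z":-0.4,"ax":0,"ay":0,"az":0,"fingers":62},{"x":0,"y":0,"z":-0.8,"ax":0,"ay":0,"az":0,"fingers":62},{"x":0,"y":0,"z":-1,"ax":0,"ay":0,"az":0,"fingers":62},{"x":0,"y":0,"z":-1,"ax":0,"ay":0,"az":0,"fingers":62},{"x":0,"y":0,"z":-1,"ax":0,"ay":0,"az":0,"fingers":62},{"x":0,"y":0,"z":-1,"ax":0,"ay":0,"az":0,"fingers":62},{"x":0,"y":0,"z":0,"ax":0,"ay":0,"az":0.019,"fingers":62},{"x":0,"y":0,"z":0,"ax":0,"ay":0,"az":0.019,"fingers":62}]}}

```text
time_s: 30.03
tcp_pos: [0.4533, -0.3558, 0.1457]
tool_rot: [-0.052, 0.999, -0.002, 0.002]
force: [-0.7, -0.9, -2.9]
gripper_width: 0.783
grip_force: 41.2
```

>>> {"method": "drive_tool", "body": {"steps": [{"x":0,"y":0,"z":0,"ax":0,"ay":0,"az":0,"fingers":62},{"x":0,"y":0,"z":0,"ax":0,"ay":0,"az":0,"fingers":62}]}}

```text
time_s: 30.2
tcp_pos: [0.452, -0.3546, 0.1432]
tool_rot: [-0.056, 0.998, -0.0, 0.0]
force: [0.7, -0.3, -2.2]
gripper_width: 0.782
grip_force: 41.2
```

```bash
python3 - <<'E'
from h import *
plan(.4919,-.0240,.13,96.2)
I=robot.snapshot("top"); 
c=[c for c in blobs(masks(I)["white"],500) if np.hypot(*(cen(c)-(276,229)))<8]; print(rect(c[0],.072) if c else "hidden")
E
```

```text
t 30.2 tcp [ 0.452  -0.3546  0.1432] yaw 96.4 turn 0.2 deg az 0.0007 | after turn: x -3.01 y 12.97 z 0.53 shares | tilt 0.01 q6 -2.47
(array([487.9, -23.6]), array([65.5, 93.4]), 6.1)
```

>>> {"method": "drive_tool", "body": {"steps": [{"x":-0.2,"y":1,"z":0,"ax":0,"ay":0,"az":0.0007,"fingers":62},{"x":-0.2,"y":1,"z":0,"ax":0,"ay":0,"az":0,"fingers":62},{"x":-0.2,"y":1,"z":0,"ax":0,"ay":0,"az":0,"fingers":62},{"x":-0.2,"y":1,"z":0,"ax":0,"ay":0,"az":0,"fingers":62},{"x":-0.25,"y":1,"z":0,"ax":0,"ay":0,"az":0,"fingers":62},{"x":-0.25,"y":1,"z":0,"ax":0,"ay":0,"az":0,"fingers":62},{"x":-0.25,"y":1,"z":0,"ax":0,"ay":0,"az":0,"fingers":62},{"x":-0.25,"y":1,"z":0,"ax":0,"ay":0,"az":0,"fingers":62}]}}

```text
time_s: 30.92
tcp_pos: [0.4757, -0.1499, 0.1424]
tool_rot: [-0.054, 0.999, 0.0, -0.0]
force: [0.0, -0.5, -3.5]
gripper_width: 0.779
grip_force: 41.2
```

>>> {"method": "drive_tool", "body": {"steps": [{"x":-0.25,"y":1,"z":0,"ax":0,"ay":0,"az":0,"fingers":62},{"x":-0.25,"y":1,"z":0,"ax":0,"ay":0,"az":0,"fingers":62},{"x":-0.25,"y":1,"z":0,"ax":0,"ay":0,"az":0,"fingers":62},{"x":-0.25,"y":1,"z":0,"ax":0,"ay":0,"az":0,"fingers":62},{"x":-0.2,"y":0.9,"z":0,"ax":0,"ay":0,"az":0,"fingers":62},{"x":0,"y":0,"z":0,"ax":0,"ay":0,"az":0,"fingers":62},{"x":0,"y":0,"z":0,"ax":0,"ay":0,"az":0,"fingers":62},{"x":0,"y":0,"z":0,"ax":0,"ay":0,"az":0,"fingers":62}]}}

```text
time_s: 31.58
tcp_pos: [0.4929, -0.0265, 0.1424]
tool_rot: [-0.053, 0.999, -0.0, -0.0]
force: [-0.6, 0.1, -2.7]
gripper_width: 0.78
grip_force: 41.2
```

```bash
python3 - <<'E'
from h import *
plan(.4924,-.0238,.086,96.2)
E
```

```text
t 31.6 tcp [ 0.4929 -0.0265  0.1424] yaw 96.1 turn -0.1 deg az -0.0002 | after turn: x 0.01 y 0.11 z 2.26 shares | tilt 0.04 q6 -1.87
```

>>> {"method": "drive_tool", "body": {"steps": [{"x":0.01,"y":0.11,"z":0.7,"ax":0,"ay":0,"az":0,"fingers":62},{"x":0,"y":0,"z":0.7,"ax":0,"ay":0,"az":0,"fingers":62},{"x":0,"y":0,"z":0.5,"ax":0,"ay":0,"az":0,"fingers":62},{"x":0,"y":0,"z":0.2,"ax":0,"ay":0,"az":0,"fingers":62},{"x":0,"y":0,"z":0,"ax":0,"ay":0,"az":0,"fingers":62},{"x":0,"y":0,"z":0,"ax":0,"ay":0,"az":0,"fingers":62}]}}

```text
time_s: 32.08
tcp_pos: [0.4926, -0.0243, 0.0902]
tool_rot: [-0.052, 0.999, -0.0, -0.0]
force: [-0.7, -0.1, -2.2]
gripper_width: 0.78
grip_force: 41.2
```

>>> {"method": "drive_tool", "body": {"steps": [{"x":0,"y":0,"z":0.04,"ax":0,"ay":0,"az":0,"fingers":62},{"x":0,"y":0,"z":0,"ax":0,"ay":0,"az":0,"fingers":62}]}}

```text
time_s: 32.25
tcp_pos: [0.4932, -0.024, 0.0898]
tool_rot: [-0.052, 0.999, -0.0, 0.001]
force: [0.4, -0.8, -3.0]
gripper_width: 0.777
grip_force: 41.2
```

>>> {"method": "drive_tool", "body": {"steps": [{"x":0,"y":0,"z":0.04,"ax":0,"ay":0,"az":0,"fingers":62},{"x":0,"y":0,"z":0,"ax":0,"ay":0,"az":0,"fingers":62}]}}

```text
time_s: 32.42
tcp_pos: [0.4928, -0.0236, 0.0884]
tool_rot: [-0.052, 0.999, -0.0, 0.0]
force: [-1.0, 0.3, -1.8]
gripper_width: 0.783
grip_force: 41.2
```

>>> {"method": "drive_tool", "body": {"steps": [{"x":0,"y":0,"z":0.04,"ax":0,"ay":0,"az":0,"fingers":62},{"x":0,"y":0,"z":0,"ax":0,"ay":0,"az":0,"fingers":62}]}}

```text
time_s: 32.58
tcp_pos: [0.4925, -0.0235, 0.0871]
tool_rot: [-0.052, 0.999, -0.0, 0.0]
force: [-0.5, -0.4, -3.1]
gripper_width: 0.782
grip_force: 41.2
```

>>> {"method": "drive_tool", "body": {"steps": [{"x":0,"y":0,"z":0.04,"ax":0,"ay":0,"az":0,"fingers":62},{"x":0,"y":0,"z":0,"ax":0,"ay":0,"az":0,"fingers":62}]}}

```text
time_s: 32.75
tcp_pos: [0.4926, -0.0235, 0.0864]
tool_rot: [-0.052, 0.999, -0.0, 0.0]
force: [-0.7, -0.7, 2.4]
gripper_width: 0.781
grip_force: 41.6
```

>>> {"method": "drive_tool", "body": {"steps": [{"x":0,"y":0,"z":0.03,"ax":0,"ay":0,"az":0,"fingers":62},{"x":0,"y":0,"z":0,"ax":0,"ay":0,"az":0,"fingers":62}]}}

```text
time_s: 32.92
tcp_pos: [0.4926, -0.0235, 0.0863]
tool_rot: [-0.052, 0.999, -0.0, 0.0]
force: [-3.7, 1.5, 10.5]
gripper_width: 0.782
grip_force: 42.6
```

>>> {"method": "drive_tool", "body": {"steps": [{"x":0,"y":0,"z":-0.04,"ax":0,"ay":0,"az":0,"fingers":67},{"x":0,"y":0,"z":0,"ax":0,"ay":0,"az":0,"fingers":85},{"x":0,"y":0,"z":0,"ax":0,"ay":0,"az":0,"fingers":85},{"x":0,"y":0,"z":0,"ax":0,"ay":0,"az":0,"fingers":85},{"x":0,"y":0,"z":-0.6,"ax":0,"ay":0,"az":0,"fingers":85},{"x":0,"y":0,"z":-1,"ax":0,"ay":0,"az":0,"fingers":85},{"x":0,"y":0,"z":-1,"ax":0,"ay":0,"az":0,"fingers":85},{"x":0,"y":0,"z":-1,"ax":0,"ay":0,"az":0,"fingers":0}]}}

```text
time_s: 33.58
tcp_pos: [0.4921, -0.0235, 0.1769]
tool_rot: [-0.052, 0.999, 0.0, -0.001]
force: [0.2, 0.1, 0.2]
gripper_width: 0.879
grip_force: 0.0
```

```bash
python3 - <<'E'
from h import *
plan(.5215,-.391,.08,96.2)
E
```

```text
t 33.6 tcp [ 0.4921 -0.0235  0.1769] yaw 96.0 turn -0.2 deg az -0.0006 | after turn: x 0.42 y -14.74 z 3.88 shares | tilt 0.07 q6 -1.86
```

>>> {"method": "drive_tool", "body": {"steps": [{"x":0,"y":-1,"z":0,"ax":0,"ay":0,"az":0,"fingers":0},{"x":0,"y":-1,"z":0,"ax":0,"ay":0,"az":0,"fingers":0},{"x":0,"y":-1,"z":0,"ax":0,"ay":0,"az":0,"fingers":0},{"x":0,"y":-1,"z":0,"ax":0,"ay":0,"az":0,"fingers":0},{"x":0,"y":-1,"z":0,"ax":0,"ay":0,"az":0,"fingers":0},{"x":0,"y":-1,"z":0,"ax":0,"ay":0,"az":0,"fingers":0},{"x":0,"y":-1,"z":0,"ax":0,"ay":0,"az":0,"fingers":0},{"x":0,"y":-1,"z":0,"ax":0,"ay":0,"az":0,"fingers":0}]}}

```text
time_s: 34.25
tcp_pos: [0.5133, -0.2237, 0.1761]
tool_rot: [-0.052, 0.999, 0.0, -0.0]
force: [-0.4, -0.0, 0.2]
gripper_width: -0.002
grip_force: 0.0
```

>>> {"method": "drive_tool", "body": {"steps": [{"x":0,"y":-1,"z":0,"ax":0,"ay":0,"az":0,"fingers":0},{"x":0,"y":-1,"z":0,"ax":0,"ay":0,"az":0,"fingers":0},{"x":0.1,"y":-1,"z":0,"ax":0,"ay":0,"az":0,"fingers":0},{"x":0.1,"y":-1,"z":0,"ax":0,"ay":0,"az":0,"fingers":0},{"x":0.1,"y":-1,"z":0,"ax":0,"ay":0,"az":0,"fingers":0},{"x":0.1,"y":-1,"z":0,"ax":0,"ay":0,"az":0,"fingers":0},{"x":0,"y":-0.7,"z":0.5,"ax":0,"ay":0,"az":0,"fingers":0},{"x":0,"y":0,"z":0.5,"ax":0,"ay":0,"az":0,"fingers":0}]}}

```text
time_s: 34.92
tcp_pos: [0.5219, -0.3948, 0.1516]
tool_rot: [-0.051, 0.999, -0.002, 0.001]
force: [0.5, -0.4, -0.3]
gripper_width: -0.003
grip_force: 0.0
```

>>> {"method": "drive_tool", "body": {"steps": [{"x":0,"y":0,"z":0,"ax":0,"ay":0,"az":0,"fingers":0},{"x":0,"y":0,"z":0,"ax":0,"ay":0,"az":0,"fingers":0}]}}

```text
time_s: 35.08
tcp_pos: [0.5198, -0.3884, 0.1498]
tool_rot: [-0.052, 0.999, 0.002, -0.001]
force: [-0.4, 1.3, -0.9]
gripper_width: -0.004
grip_force: 0.0
```

```bash
python3 - <<'E'
from h import *
plan(.5215,-.391,.03,96.2)
I=robot.snapshot("top");S=robot.snapshot("scene"); M=masks(I)
for c in blobs(M["wood"],800): print("board",cen(c),rect(c,.012))
for c in blobs(M["white"],400): 
    if np.hypot(*(cen(c)-(276,228)))<12: print("stack top",cen(c),rect(c,.102))
H,Sa,V=[x.astype(int) for x in cv2.split(hsv(I))]
for c in blobs((H>50)&(H<85)&(Sa>100)&(V>90),60): print("jar",onz("top",*cen(c),.16).round(4))
for c in blobs(M["white"],150):
    if cen(c)[0]<215: print("crate white",cen(c).round(1))
cv2.imwrite("pics/end.png",np.vstack([cv2.resize(I[130:290,90:370],(560,320)),cv2.resize(S[150:290,150:395],(560,280))[:280]]))
E
```

```text
t 35.1 tcp [ 0.5198 -0.3884  0.1498] yaw 96.0 turn -0.2 deg az -0.0006 | after turn: x -0.06 y -0.11 z 4.79 shares | tilt 0.24 q6 -2.42
board [275.71037037 230.55624339] (array([489.3, -24.1]), array([129.2, 178.9]), 6.2)
stack top [275.55888768 227.64958197] (array([489.7, -23. ]), array([65.2, 91.4]), 6.3)
jar [0.6607 0.0209 0.16  ]
jar [ 0.6699 -0.1168  0.16  ]
crate white [174.1 226.6]
crate white [197.1 192.5]
```

View pics/end.png

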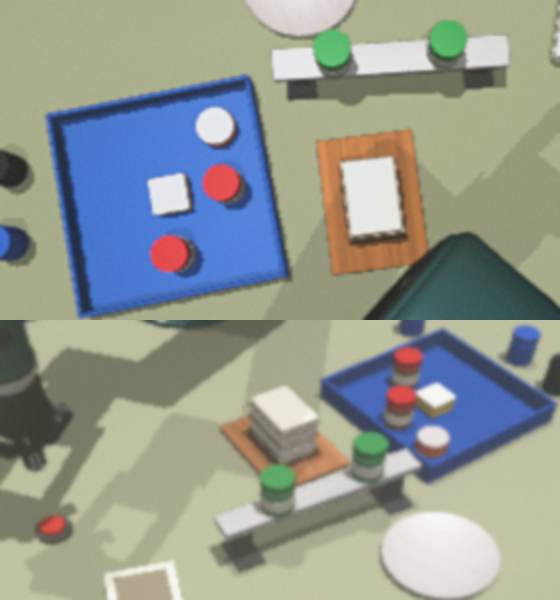

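Everything is in place: the column of three boxes is centred on the board, both jars are upright on the ledge, and the red-lidded jars, tin and spice are still in the crate. Now the button.

>>> {"method": "drive_tool", "body": {"steps": [{"x":-0.03,"y":-0.08,"z":0.9,"ax":0,"ay":0,"az":0,"fingers":0},{"x":0,"y":0,"z":0.9,"ax":0,"ay":0,"az":0,"fingers":0},{"x":0,"y":0,"z":0.9,"ax":0,"ay":0,"az":0,"fingers":0},{"x":0,"y":0,"z":0.9,"ax":0,"ay":0,"az":0,"fingers":0},{"x":0,"y":0,"z":0.4,"ax":0,"ay":0,"az":0,"fingers":0},{"x":0,"y":0,"z":0,"ax":0,"ay":0,"az":0,"fingers":0},{"x":0,"y":0,"z":0,"ax":0,"ay":0,"az":0,"fingers":0},{"x":0,"y":0,"z":0,"ax":0,"ay":0,"az":0,"fingers":0}]}}

```text
time_s: 35.85
tcp_pos: [0.5229, -0.3925, 0.053]
tool_rot: [-0.052, 0.999, -0.001, 0.001]
force: [0.2, -0.0, 0.5]
gripper_width: 0.002
grip_force: 0.0
```

>>> {"method": "drive_tool", "body": {"steps": [{"x":0,"y":0,"z":0.2,"ax":0,"ay":0,"az":0,"fingers":0},{"x":0,"y":0,"z":0.2,"ax":0,"ay":0,"az":0,"fingers":0},{"x":0,"y":0,"z":0,"ax":0,"ay":0,"az":0,"fingers":0}]}}

```text
time_s: 36.1
tcp_pos: [0.5217, -0.3919, 0.0411]
tool_rot: [-0.052, 0.999, 0.0, -0.0]
force: [0.0, -0.3, -0.3]
gripper_width: 0.004
grip_force: 0.0
```

>>> {"method": "drive_tool", "body": {"steps": [{"x":0,"y":0,"z":0.2,"ax":0,"ay":0,"az":0,"fingers":0},{"x":0,"y":0,"z":0.1,"ax":0,"ay":0,"az":0,"fingers":0},{"x":0,"y":0,"z":0,"ax":0,"ay":0,"az":0,"fingers":0}]}}

```text
time_s: 36.35
tcp_pos: [0.5214, -0.3917, 0.0331]
tool_rot: [-0.052, 0.999, 0.0, -0.0]
force: [-0.4, -0.3, -0.4]
gripper_width: 0.001
grip_force: 0.0
```

>>> {"method": "drive_tool", "body": {"steps": [{"x":0,"y":0,"z":0.1,"ax":0,"ay":0,"az":0,"fingers":0},{"x":0,"y":0,"z":0.1,"ax":0,"ay":0,"az":0,"fingers":0},{"x":0,"y":0,"z":0,"ax":0,"ay":0,"az":0,"fingers":0}]}}

```text
time_s: 36.6
tcp_pos: [0.5216, -0.3918, 0.0283]
tool_rot: [-0.052, 0.999, 0.0, -0.0]
force: [-0.4, 0.0, -0.0]
gripper_width: 0.003
grip_force: 0.0
```

>>> {"method": "drive_tool", "body": {"steps": [{"x":0,"y":0,"z":0.08,"ax":0,"ay":0,"az":0,"fingers":0},{"x":0,"y":0,"z":0.08,"ax":0,"ay":0,"az":0,"fingers":0},{"x":0,"y":0,"z":0,"ax":0,"ay":0,"az":0,"fingers":0}]}}

```text
time_s: 36.85
tcp_pos: [0.5217, -0.3919, 0.0244]
tool_rot: [-0.052, 0.999, 0.0, -0.0]
force: [-1.3, 0.9, -0.2]
gripper_width: 0.002
grip_force: 0.0
```

>>> {"method": "drive_tool", "body": {"steps": [{"x":0,"y":0,"z":0.06,"ax":0,"ay":0,"az":0,"fingers":0},{"x":0,"y":0,"z":0.06,"ax":0,"ay":0,"az":0,"fingers":0},{"x":0,"y":0,"z":0,"ax":0,"ay":0,"az":0,"fingers":0}]}}

```text
time_s: 37.1
tcp_pos: [0.522, -0.3921, 0.0217]
tool_rot: [-0.052, 0.999, -0.0, 0.0]
force: [0.3, 0.5, 1.4]
gripper_width: -0.0
grip_force: 0.8
```

>>> {"method": "drive_tool", "body": {"steps": [{"x":0,"y":0,"z":0.06,"ax":0,"ay":0,"az":0,"fingers":0},{"x":0,"y":0,"z":0.06,"ax":0,"ay":0,"az":0,"fingers":0},{"x":0,"y":0,"z":0,"ax":0,"ay":0,"az":0,"fingers":0}]}}

```text
time_s: 37.35
tcp_pos: [0.522, -0.3921, 0.0189]
tool_rot: [-0.052, 0.999, -0.0, 0.0]
force: [0.4, 0.3, 3.6]
gripper_width: 0.005
grip_force: 1.6
```

>>> {"method": "drive_tool", "body": {"steps": [{"x":0,"y":0,"z":0.05,"ax":0,"ay":0,"az":0,"fingers":0},{"x":0,"y":0,"z":0.03,"ax":0,"ay":0,"az":0,"fingers":0},{"x":0,"y":0,"z":0,"ax":0,"ay":0,"az":0,"fingers":0}]}}

```text
time_s: 37.6
tcp_pos: [0.522, -0.3921, 0.017]
tool_rot: [-0.052, 0.999, -0.0, 0.0]
force: [0.3, -0.1, 4.3]
gripper_width: 0.001
grip_force: 2.1
```

>>> {"method": "drive_tool", "body": {"steps": [{"x":0,"y":0,"z":0.04,"ax":0,"ay":0,"az":0,"fingers":0},{"x":0,"y":0,"z":0.04,"ax":0,"ay":0,"az":0,"fingers":0},{"x":0,"y":0,"z":0,"ax":0,"ay":0,"az":0,"fingers":0}]}}

```text
time_s: 37.85
tcp_pos: [0.522, -0.3922, 0.016]
tool_rot: [-0.052, 0.999, -0.0, 0.0]
force: [-2.3, 2.5, 11.4]
gripper_width: -0.004
grip_force: 5.8
```

Bottomed out at 11 N, so I release and retreat.

>>> {"method": "drive_tool", "body": {"steps": [{"x":0,"y":0,"z":0,"ax":0,"ay":0,"az":0,"fingers":0},{"x":0,"y":0,"z":-0.4,"ax":0,"ay":0,"az":0,"fingers":0},{"x":0,"y":0,"z":-0.8,"ax":0,"ay":0,"az":0,"fingers":0},{"x":0,"y":0,"z":-1,"ax":0,"ay":0,"az":0,"fingers":0},{"x":0,"y":0,"z":-1,"ax":0,"ay":0,"az":0,"fingers":0},{"x":0,"y":0,"z":-0.5,"ax":0,"ay":0,"az":0,"fingers":0},{"x":0,"y":0,"z":0,"ax":0,"ay":0,"az":0,"fingers":0},{"x":0,"y":0,"z":0,"ax":0,"ay":0,"az":0,"fingers":0}]}}

```text
time_s: 38.52
tcp_pos: [0.522, -0.3921, 0.1075]
tool_rot: [-0.052, 0.999, -0.0, 0.0]
force: [-0.5, -0.0, 0.8]
gripper_width: 0.0
grip_force: 0.0
```

```bash
python3 - <<'E'
from h import *
I=robot.snapshot("top"); M=masks(I)
for c in blobs(M["wood"],600): print("board",cen(c),rect(c,.012))
for c in blobs(M["white"],400): 
    if np.hypot(*(cen(c)-(276,228)))<15: print("stack",rect(c,.102))
H,Sa,V=[x.astype(int) for x in cv2.split(hsv(I))]
for c in blobs((H>50)&(H<85)&(Sa>100)&(V>90),60): print("green",onz("top",*cen(c),.16).round(4))
for c in blobs(M["white"],150):
    if cen(c)[0]<215: print("crate white",cen(c).round(1))
S=robot.snapshot("scene")
for c in blobs(masks(S)["white"],90):
    if 170<cen(c)[0]<360 and 170<cen(c)[1]<300: print(cen(c).round(1),cv2.contourArea(c))
E
```

```text
board [275.61743149 230.47609943] (array([489.4, -24.1]), array([129.2, 178.6]), 6.2)
stack (array([489.7, -22.8]), array([65.3, 91.2]), 5.8)
green [0.6607 0.021  0.16  ]
green [ 0.6698 -0.1169  0.16  ]
crate white [174.1 226.6]
crate white [197.1 192.5]
[213.5 293.7] 1427.0
[254.3 248.9] 246.0
[291.3 234.5] 290.5
[324.2 221.3] 140.0
[339.1 207.9] 101.5
[350.7 251.1] 3508.5
[340.1 187.4] 110.0
[281.2 188.8] 539.0
```

```bash
python3 -c "
from plant import robot
print(robot.job_done())"
```

```text
the job is handed in; nothing more can be done
None
```

I handed the job in at about 39 s of the 210 s limit, with no verdict returned: the three boxes are stacked within about 1.5 mm of the board centre, both relish jars stand within about 3 mm of the ledge's centre line, the other crate items and bystanders look undisturbed in the pictures, and the call button was pressed until it bottomed out, then released.

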